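# Pack the culture dish from behind the bottles under the case's top tray

### The job

The covered culture dish at the back of the grey bottle station has to go into the transport case, but the two reagent bottles in front of it are in the way: first stand both in the steel drip tray, leaving the dish where it is until they are out. Then lift the case's top tray by its bar handle and swing it over to the back, lay the dish flat on the floor of the compartment underneath, and swing the tray fully down again over it. At the end each bottle must stand upright again on the same place of the station that it came from; keep the dish level and the bottles upright all the time.

Things in the scene. Friction and masses are not known exactly. Their poses are not given: they have to be found in the camera images.
- case: Dark grey metal transport case, 112 (x) x 166 (y) mm; fixed. Origin: centre of its underside on the desk; x to its back, y to its left. Compartment 104 x 158 mm inside, centred on the origin; floor 8 mm, rim 44 mm above the desk. The closed top tray covers it (rim at 73 mm); open, the tray stands level behind, its front edge 64 mm behind the origin.
- tray_grip (a point): Middle of the top tray's handle: a round aluminium bar 12 mm thick, 158 mm long along the case's y, end plates at its ends. Shut, it is 102.5 mm above the desk, over the case's origin; open, 120 mm further back at that height. 30 mm before, behind and under it are free. The tray keeps level, so the bar moves unturned on a 64 mm arc whose centre lies 60 mm behind and 22 mm below the shut bar.
- tray_link (a joint): Swing of the tray's links, rad: 0 = tray down and shut, grows as it goes up and back, stop at 2.44 = fully open. From the arc's centre the bar lies in the direction 20 degrees + this angle above the case's -x. The tray (0.28 kg with links; pen, forceps and microtube in it are fixed) swings freely, lightly damped: past the top (1.22) it sinks open and rests there, before it it sinks shut.
- station: Dark grey plastic bottle station, low tray 142 (x) x 164 (y) mm, rim 14 mm high; fixed. Floor 5 mm above the desk. Origin: centre of its underside; x to its back, y to its left. Black pads flush with the floor: two for the bottles at x -32 mm, y -36 and +36 mm, one for the dish at x +26 mm, y 0. Each bottle starts within 3 mm of a pad's middle; which bottle is on which pad changes.
- drip_tray: Stainless steel drip tray with low ribs, 116 (x) x 172 (y) mm, rim 10 mm high, inside 108 x 164 mm; fixed, empty at the start. Floor 4 mm above the desk. Origin: centre of its underside; x points away from the robot, y to its left. The two bottles fit side by side along y, 78 mm apart.
- large_bottle_mid (a point): Large brown reagent bottle with white cap, 62 mm thick up to 130 mm, cap 37 mm thick from 131 mm to 150 mm; about 0.29 kg. The point is on its axis, 75 mm above its underside; z is the bottle's axis (up).
- small_bottle_mid (a point): Smaller white reagent bottle with blue cap, 50 mm thick up to 100 mm, cap 31 mm thick from 100 mm to 115 mm; about 0.21 kg. The point is on its axis, 57.5 mm above its underside; z is up along the bottle.
- dish_mid (a point): Covered culture dish with pink agar, a flat disc 58 mm in diameter and 15 mm high, 16 g; the one behind the bottles on the station. The point is its centre, 7.5 mm above its underside; z is up.
Mind the look-alikes: they are no part of the job. Leave any purple look-alike of the part that bears large_bottle_mid alone.

How it is judged:
On the way, in this order (a step that is already met when the one before it is completed fails the run):
1. both bottles stand upright in the drip tray while the dish still lies where it was (x of large_bottle_mid in the frame of drip_tray between -0.05 and 0.05 m and y of large_bottle_mid in the frame of drip_tray between -0.078 and 0.078 m and z of large_bottle_mid in the frame of drip_tray between 0.074 and 0.084 m and angle between each of large_bottle_mid, small_bottle_mid's own z axis and vertical below 0.06 rad and x of small_bottle_mid in the frame of drip_tray between -0.05 and 0.05 m and y of small_bottle_mid in the frame of drip_tray between -0.078 and 0.078 m and z of small_bottle_mid in the frame of drip_tray between 0.0565 and 0.0665 m and distance of dish_mid from where it was at the start of the episode below 0.012 m), for 0.2 s.
2. the dish lies flat on the floor of the case's compartment (x of dish_mid in the frame of case between -0.035 and 0.035 m and y of dish_mid in the frame of case between -0.06 and 0.06 m and z of dish_mid in the frame of case between 0.0115 and 0.0195 m and angle between dish_mid's own z axis and vertical below 0.08 rad), for 0.2 s.
3. the top tray is down again over the dish (all of step 2 and value of joint tray_link below 0.08 rad), for 0.2 s.
At the end, for the whole second after the job is handed in: The dish lies flat (within 0.08 rad) on the floor of the case's compartment, the top tray is down over it (link angle below 0.08 rad), and each bottle stands upright (within 0.06 rad) within 14 mm of where it stood at the start; all is at rest (all of step 3 and distance of each of large_bottle_mid, small_bottle_mid from where it was at the start of the episode below 0.014 m and angle between each of large_bottle_mid, small_bottle_mid's own z axis and vertical below 0.06 rad and linear speed of each of large_bottle, small_bottle, dish below 0.02 m/s); the robot touches nothing.
It fails at once if the large bottle is tipped by more than 35 degrees (angle between large_bottle_mid's own z axis and vertical above 0.6 rad).
It fails at once if the small bottle is tipped by more than 35 degrees (angle between small_bottle_mid's own z axis and vertical above 0.6 rad).
It fails at once if the dish is tipped by more than 35 degrees (angle between dish_mid's own z axis and vertical above 0.6 rad).
It also fails if it takes over 139 s, if anything falls off the work surface, if the arm or the gripper's body presses on something with over 40 N, if the wrist force passes 120 N, or if a joint passes its speed limit or range.

### The arm

A 6-joint arm with a two-finger parallel gripper is mounted at the origin on a cart in front of the work surface, level with it; the furniture and walls round the work are solid. World frame = base frame: x ahead of the robot, y to its left, z up, the work surface at z = 0. Lengths are in m, angles in rad, forces in N, time in s.
With the tool pointing down it reaches from about 0.425 to 0.95 m from the base axis. Payload 3.5 kg.
Tool frame: the origin (TCP) lies on the centre line of the jaws, within the pads' length; the fingertips stand ahead of it and the grasp point (between the pads) lies 11 mm behind it (tips_ahead is the z of the fingertips in the tool frame, in m); z points along the fingers, y is the direction in which the jaws open and shut (so a half turn about z gives the same grasp; the last joint's range is limited). The gripper opens to 85 mm and grips with 20 to 120 N. Pads are 22 mm wide; open, the fingers measure 114 mm over their backs; the gripper's body (76 mm by 85 mm) begins 54 mm behind the grasp point. The pads swing forward as they close: fully open they stand 13 mm farther back than shut.
Start: joints at [1.184, 0.286, 1.577, -0, 1.279, -0.15], TCP at [0.158, 0.656, 0.239] pointing down, gripper open.
Joint ranges: [-2.77, 2.77], [-0.9, 2.22], [0.21, 2.48], [-1.53, 4.67], [0.24, 2.81], [-2.84, 2.84]. Speed limits (rad/s): [2.79, 2.79, 3.14, 3.14, 3.14, 3.14].

### API

Orientations are given as a unit quaternion [x, y, z, w].
In Python, from plant import * gives the robot as it stands. The module is installed in compiled form; this text tells all that it offers.
- The arm moves only by the tool move_arm, never from a script. Its arguments are lists of equal length, an entry for each row: "linear": the shift along the world's x, y, z in m, a list of three; "twist": the turn, a rotation vector about the world's x, y, z in degrees, a list of three. A call has 1 to 20 rows; each row shifts and turns the pose as measured when the row begins; what a row does not reach is not made up. A row lasts 1/12 s, in which the tool goes at most 41.7 mm and 7.16 degrees, less where a joint would pass 70% of its speed; a pose out of reach is approached as far as the arm can. A call is refused whole if a number of a shift passes 0.0417 or a number of a turn 7.16, either way. A call with a gripper value outside its range is refused whole. "grip" is the opening, from 0 (shut) to 1 (fully open), set as the call begins (left out, the last holds). The fingers move at their own pace and stop on an object; "force" is the grip in N (left out, the last holds). Time passes only in rows, so rows that do not move let the fingers close. It gives the time, the measured TCP pose, the force and the opening at its end, in the units of the state.
- get_state(): the state, without advancing time (a new reading comes with each control period).
- read_camera(name): name is "scene" or "top" or "wrist"; returns a dict with "img" (480x640x3 uint8, blue, green, red), "depth" (480x640 float32, m along the optical axis (not along the pixel's ray), 0 where there is no reading), "fx", "fy", "cx", "cy" (pixels), "rvec" (rotation vector, rad) and "tvec" (3), from world to camera coordinates, as OpenCV has them. Camera axes: x right, y down, z forward; pixel columns grow to the right and rows downward; lengths in m; the calibration is good to about 2 mm. A picture is of the moment at which its call begins.
- sign_off(): hands the job in, once; it reports no verdict.
The state is a dict: "time": time; "qpos": joint angles; "dq": joint speeds; "joint_efforts": joint torques, N m; "eef_pos": TCP position; "tcp_rot": TCP orientation; "contact_force": force on the tool from outside, world axes, zero at the start; "wrist_torque": the same for the moment, N m; "opening": opening from 0.0 (shut) to 1.0 (fully open).
Only numpy, scipy, OpenCV 4.12 (cv2) and the standard library are available. Lean on these libraries where they do the work, as an engineer would, in place of code of your own. Each camera call takes 0.05 s, during which the arm holds its last target.

## Working session

There is one attempt and no reset: what is moved stays moved. The work goes in short steps, Python scripts to look and compute and a tool call to move; the robot and the scene stay as the last step left them, time stands still between calls to the robot, and variables do not carry over. Pictures are saved under pics/ and viewed, and the job is handed in when it is done.

Besides the shell and the picture viewer there is one more tool, called after "Request:" as name(argument=value, ...) on one line, values as JSON. move_arm: Moves the arm, as the interface text tells. Its arguments: {"type":"object","properties":{"linear":{"type":"array","items":{"type":"array","items":{"type":"number"}}},"twist":{"type":"array","items":{"type":"array","items":{"type":"number"}}},"grip":{"type":"number"},"force":{"type":"number"}},"required":["linear","twist"]}

```bash
mkdir -p pics; cat > h.py <<'E'
import numpy as np, cv2
from plant import *
def cam(n):
    c=read_camera(n); c['R']=cv2.Rodrigues(np.array(c['rvec'],float))[0]; c['t']=np.array(c['tvec'],float).ravel(); return c
def ray(c,u,v):
    d=c['R'].T@np.array([(u-c['cx'])/c['fx'],(v-c['cy'])/c['fy'],1]); return -c['R'].T@c['t'],d
def onz(c,u,v,z):
    o,d=ray(c,u,v); return o+d*(z-o[2])/d[2]
def pts(c):
    v,u=np.mgrid[0:480,0:640]; z=c['depth']
    p=np.stack([(u-c['cx'])/c['fx']*z,(v-c['cy'])/c['fy']*z,z],-1)
    return (p-c['t'])@c['R']
def proj(c,P):
    q=c['R']@np.array(P)+c['t']; return q[0]/q[2]*c['fx']+c['cx'],q[1]/q[2]*c['fy']+c['cy']
E
python3 - <<'E'
from h import *
for n in ["scene","top","wrist"]:
    c=cam(n); cv2.imwrite(f"pics/{n}0.png",c['img']); print(n,c['fx'],-c['R'].T@c['t'],c['R'][2])
s=get_state(); print(s)
import plant; print([x for x in dir(plant) if x[0]!='_'])
E
```

```text
scene 542.262300389462 [-0.35918105 -0.33926513  0.92582958] [ 0.66378248  0.35361994 -0.65904913]
top 561.4694794225796 [0.40298218 0.07523006 1.39455226] [ 0.06198175  0.00504952 -0.99806451]
wrist 371.71181950832056 [0.0922719  0.6709533  0.37418383] [ 0.25900817 -0.06525867 -0.96366803]
{'time': 0.15, 'qpos': array([ 1.18402544e+00,  2.87009071e-01,  1.57782849e+00, -2.81386569e-05,
        1.27861761e+00, -1.50009468e-01]), 'dq': array([ 0.00023108, -0.00299573, -0.00552759,  0.00105185,  0.00012642,
       -0.00029536]), 'joint_efforts': array([ 8.84202709e-04, -4.06604862e+01, -2.93140554e+01, -9.41226745e-05,
        3.96947245e-03,  2.46488628e-05]), 'eef_pos': array([0.15811967, 0.65570865, 0.23824028]), 'tcp_rot': array([ 1.18100318e-01,  9.93001232e-01, -9.01488327e-04, -2.33963142e-04]), 'contact_force': array([-0.45699218, -0.22377246, -0.22195253]), 'wrist_torque': array([-0.0148286 ,  0.06241811,  0.02542921]), 'opening': 0.998318634899792}
['Unreachable', 'get_state', 'read_camera', 'sign_off', 'tips_ahead']
```

View pics/scene0.png

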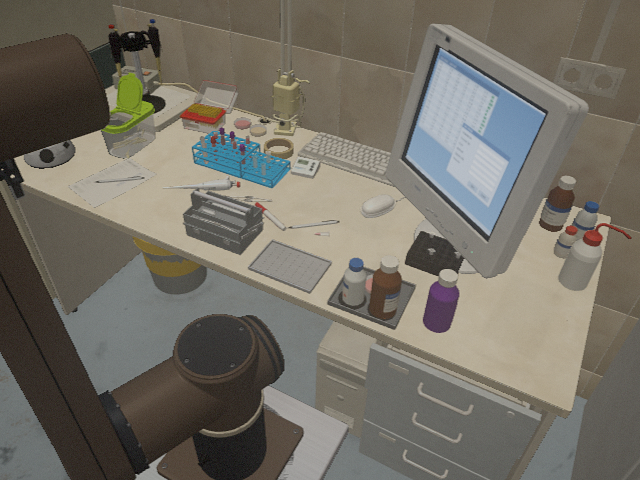

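View pics/top0.png

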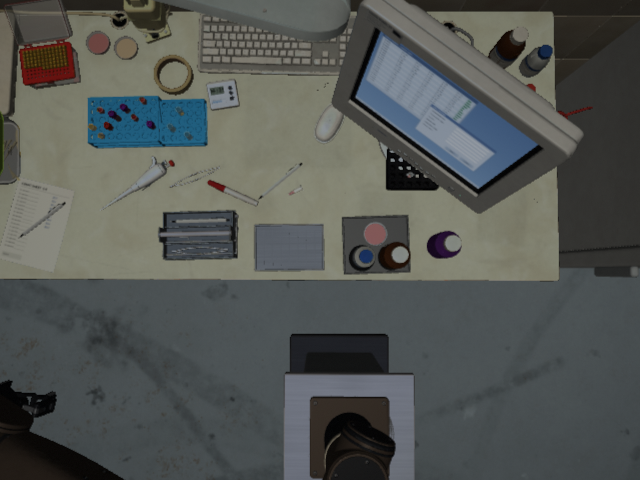

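View pics/wrist0.png

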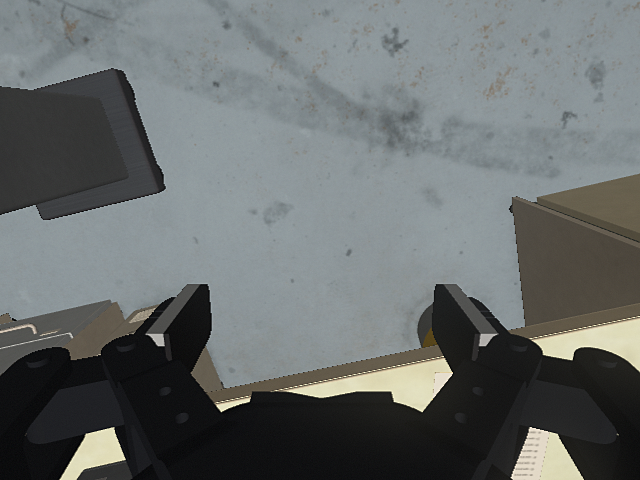

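The top view shows the case near (200,236), the drip tray near (289,247), the station near (376,245) with the small bottle at (363,257) and the large one at (395,256). The dish is at (375,233) and the purple look-alike at (445,244). Next I'll measure these.

```bash
cat > m.py <<'E'
from h import *
c=cam("top"); im=c['img']; hsv=cv2.cvtColor(im,cv2.COLOR_BGR2HSV); P=pts(c)
cv2.imwrite("pics/topz.png",cv2.resize(im[195:285,145:475],None,fx=2.4,fy=2.4,interpolation=cv2.INTER_CUBIC))
X=P[...,0];Y=P[...,1];Z=P[...,2]
def rep(n,m):
    k,l,s,ce=cv2.connectedComponentsWithStats(m.astype(np.uint8))
    for i in range(1,k):
        if s[i,4]>25:
            mm=l==i; cnt=cv2.findContours(mm.astype(np.uint8),0,1)[0][0]
            z=np.median(Z[mm]); q=np.array([onz(c,u,v,z)[:2] for u,v in cnt[:,0]],np.float32)
            r=cv2.minAreaRect(q); print(n,s[i],"px",ce[i].round(1),"z",z.round(4),"cen",onz(c,*ce[i],z)[:2].round(4),"rect",np.round(r[0],4),np.round(r[1],4),round(r[2],2))
reg=np.zeros((480,640),bool); reg[200:278,150:470]=1
rep("cap/high",reg&(Z>.105)&(Z<.2))
rep("capL",reg&(Z>.14)&(Z<.2)); 
rep("blue",reg&(hsv[...,0]>100)&(hsv[...,0]<125)&(hsv[...,1]>120))
rep("pink",reg&(hsv[...,1]>60)&((hsv[...,0]<12)|(hsv[...,0]>165))&(hsv[...,2]>120))
rep("bar",reg&(Z>.09)&(Z<.115)&(X>.3)&(Y>.2))
rep("case",reg&(Z>.05)&(Z<.085)&(Y>.2))
d=reg&~((hsv[...,0]>15)&(hsv[...,0]<40)&(hsv[...,2]>150)&(hsv[...,1]>20))
rep("dark",d&(Z<.03))
E
python3 m.py
```

```text
cap/high [459 200  11   8  51] px [465.6 202.4] z 0.1228 cen [ 0.5598 -0.2579] rect [ 0.5573 -0.2544] [0.016  0.0227] 0.12
cap/high [158 226  74  16 373] px [194.6 233.6] z 0.1091 cen [0.4881 0.3611] rect [0.4883 0.3614] [0.03  0.168] 1.75
cap/high [435 231  27  27 497] px [448.6 244.1] z 0.1247 cen [ 0.4646 -0.2177] rect [ 0.4655 -0.2169] [0.0571 0.0564] 44.75
cap/high [384 242  27  27 554] px [397.1 255.3] z 0.1236 cen [ 0.4391 -0.1013] rect [ 0.4397 -0.1011] [0.0588 0.0589] 89.73
cap/high [359 250  14  14 149] px [365.8 256.2] z 0.1213 cen [ 0.4368 -0.0308] rect [ 0.4362 -0.0301] [0.0294 0.0295] 89.81
capL [444 235  18  17 237] px [452.5 243.1] z 0.1504 cen [ 0.4656 -0.2204] rect [ 0.4659 -0.2204] [0.0355 0.0378] 0.14
capL [391 247  18  17 231] px [399.7 254.7] z 0.1558 cen [ 0.4396 -0.1026] rect [ 0.4388 -0.1022] [0.0353 0.0375] 0.15
blue [359 250  14  13 138] px [365.7 255.9] z 0.1214 cen [ 0.4376 -0.0306] rect [ 0.4379 -0.0307] [0.0272 0.0289] 45.02
pink [365 224  21  20 321] px [374.7 233.6] z 0.0212 cen [ 0.495  -0.0611] rect [ 0.4952 -0.0618] [0.0467 0.049 ] 0.14
bar [158 226  74  17 430] px [194.6 233.6] z 0.1085 cen [0.488  0.3613] rect [0.4872 0.3614] [0.0324 0.1683] 1.78
case [ 162  210   76   50 1779] px [198.8 235.2] z 0.0563 cen [0.4877 0.3628] rect [0.4893 0.3613] [0.1146 0.1796] 1.4
dark [  150   200   320    78 19389] px [321.1 238.1] z 0.0024 cen [0.4848 0.0702] rect [0.4842 0.0998] [0.1918 0.7954] 0.16
```

```bash
python3 - <<'E'
from h import *
c=cam("scene"); cv2.imwrite("pics/scz.png",cv2.resize(c['img'][180:340,170:470],None,fx=2.6,fy=2.6,interpolation=cv2.INTER_CUBIC)); print(tips_ahead)
E
```

```text
0.008
```

View pics/topz.png

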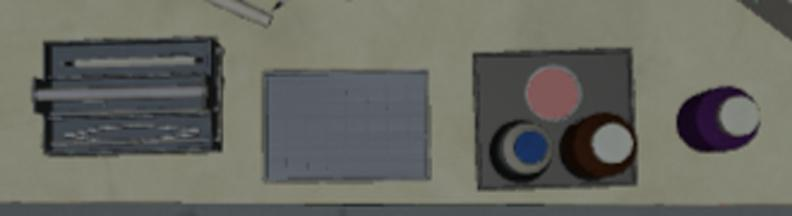

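View pics/scz.png

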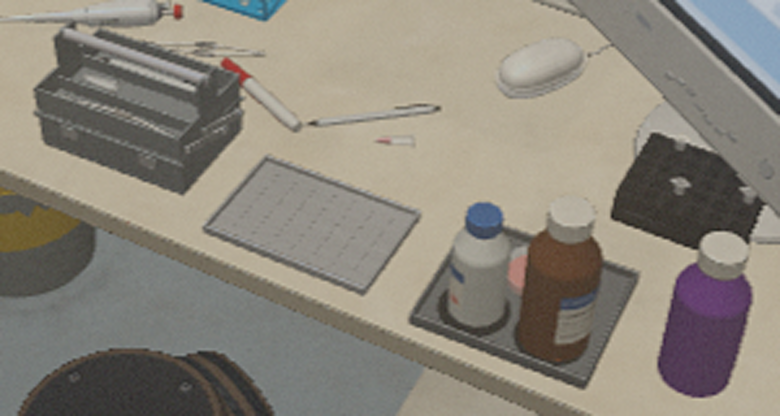

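The zoomed views show the drip tray corners at about (264,70)–(430,182) and the station corners at (474,53), (632,49), (636,185) and (479,188). The bar end plates are at (38,93) and (212,93). Now I'll convert the corner pixels.

```bash
python3 - <<'E'
from h import *
c=cam("top")
def f(u,v,z): return onz(c,u/2.4+145-.3,v/2.4+195-.3,z)[:2]
for n,z,q in [("drip",.01,[(264,70),(428,70),(430,181),(264,182)]),("station",.014,[(474,53),(632,49),(636,185),(479,188)])]:
    p=np.array([f(u,v,z) for u,v in q]); print(n,p.round(4).tolist(),p.mean(0).round(4),"yaw",np.degrees(np.arctan2(*(p[3]-p[2]+p[0]-p[1]))).round(2),np.linalg.norm(p[0]-p[1]),np.linalg.norm(p[1]-p[2]))
for n,u,v,z in [("largecap",399.7,254.7,.155),("smallcap",365.7,256,.12),("dish",374.7,233.6,.02),("bar",194.6,233.6,.1085),("barA",158,0,0)]:
    print(n,onz(c,u,v,z)[:2].round(4))
# bar pixels line in top and scene
P=pts(c); im=c['img']; g=cv2.cvtColor(im,cv2.COLOR_BGR2GRAY)
for u in range(158,236,6): 
    print(u,g[224:246,u].tolist())
for n,z in (("L",.155),):
    pass
s=cam("scene"); im=s['img'];hsv=cv2.cvtColor(im,cv2.COLOR_BGR2HSV)
m=(hsv[...,0]>100)&(hsv[...,0]<125)&(hsv[...,1]>120); m[:255]=0;m[275:]=0;m[:,:340]=0;m[:,375:]=0
print("scene blue",np.argwhere(m).mean(0)[::-1]," predicted centre",proj(s,[.4376,-.0306,.113]),proj(s,[.4388,-.102,.15]))
E
```

```text
drip [[0.5191, 0.2346], [0.5195, 0.0655], [0.4053, 0.0632], [0.4038, 0.2335]] [0.4619 0.1492] yaw -0.32 0.1691461145511085 0.1142287918844221
station [[0.5368, 0.0183], [0.5413, -0.1441], [0.4018, -0.1472], [0.3983, 0.0132]] [ 0.4696 -0.065 ] yaw -1.42 0.16246215059911198 0.1395625764069118
largecap [ 0.4395 -0.1027]
smallcap [ 0.4374 -0.0307]
dish [ 0.495  -0.0612]
bar [0.4881 0.3613]
barA [1.0941 0.4889]
158 [130, 129, 125, 110, 99, 97, 94, 83, 85, 90, 92, 89, 85, 94, 115, 114, 115, 118, 124, 129, 127, 127]
164 [16, 15, 20, 26, 14, 19, 18, 33, 75, 109, 115, 107, 78, 25, 19, 19, 18, 18, 19, 26, 32, 22]
170 [68, 68, 75, 77, 53, 68, 69, 72, 88, 110, 114, 105, 78, 56, 68, 69, 65, 71, 81, 57, 75, 60]
176 [69, 68, 77, 79, 52, 68, 69, 75, 95, 110, 114, 104, 80, 65, 69, 69, 64, 69, 82, 48, 65, 69]
182 [70, 67, 56, 53, 59, 69, 63, 63, 92, 109, 112, 100, 88, 91, 69, 69, 68, 76, 82, 51, 50, 68]
188 [69, 62, 41, 52, 70, 70, 64, 65, 95, 109, 110, 97, 71, 70, 77, 77, 71, 83, 89, 54, 46, 69]
194 [71, 68, 53, 44, 72, 71, 67, 69, 98, 110, 109, 92, 66, 70, 70, 69, 77, 88, 74, 62, 55, 71]
200 [69, 70, 61, 50, 70, 70, 67, 76, 103, 112, 108, 88, 65, 69, 71, 71, 78, 85, 73, 74, 53, 68]
206 [69, 71, 64, 49, 68, 69, 69, 79, 106, 114, 107, 83, 56, 70, 68, 65, 70, 83, 67, 79, 61, 71]
212 [70, 77, 77, 54, 70, 69, 71, 85, 108, 115, 109, 85, 61, 70, 70, 63, 66, 83, 49, 59, 69, 68]
218 [67, 59, 54, 61, 70, 69, 73, 91, 107, 116, 108, 84, 68, 68, 69, 67, 74, 81, 46, 53, 70, 69]
224 [67, 59, 55, 63, 69, 64, 64, 90, 109, 114, 103, 80, 69, 69, 69, 69, 83, 90, 58, 47, 67, 67]
230 [63, 50, 45, 43, 45, 45, 52, 70, 83, 79, 63, 53, 50, 50, 52, 47, 51, 76, 63, 57, 68, 69]
scene blue [nan nan]  predicted centre (np.float64(354.9676444948152), np.float64(263.4363892673956)) (np.float64(387.6944566517909), np.float64(261.9080860521242))<stdin>:16: RuntimeWarning: Mean of empty slice.
  ret = um.true_divide(
```

Request:
move_arm(linear=[[0.0268,-0.038,0],[0.0268,-0.038,0],[0.0268,-0.038,0],[0.0268,-0.038,0],[0.0268,-0.038,0],[0.0268,-0.038,0],[0.0268,-0.038,0],[0.0268,-0.038,0],[0.0268,-0.038,0],[0.0268,-0.038,0],[0.0268,-0.038,0],[0.0268,-0.038,0]], twist=[[0,0,-7],[0,0,-7],[0,0,-7],[0,0,-7],[0,0,-7],[0,0,-7],[0,0,-7],[0,0,-7],[0,0,-7],[0,0,-7],[0,0,-6.4],[0,0,0]], grip=1, force=40)

```text
time: 1.35
eef_pos: [0.4435, 0.2432, 0.2393]
tcp_rot: [0.719, 0.695, 0.004, 0.001]
contact_force: [1.2, -0.1, -0.3]
opening: 1.004
```

Request:
move_arm(linear=[[0,-0.038,0],[0,-0.038,0],[0,-0.038,0],[0,-0.038,0],[0,-0.038,0],[0,-0.038,0],[0,-0.038,0],[0,-0.038,0],[0,-0.03,0],[0,0,0],[0,0,0]], twist=[[0,0,1],[0,0,1],[0,0,0],[0,0,0],[0,0,0],[0,0,0],[0,0,0],[0,0,0],[0,0,0],[0,0,0],[0,0,0]])

```text
time: 2.27
eef_pos: [0.4448, -0.1142, 0.2434]
tcp_rot: [0.71, 0.704, 0.007, 0.007]
contact_force: [0.7, 0.5, 0.2]
opening: 1.004
```

```bash
cat > s.py <<'E'
from h import *
import sys
from scipy.spatial.transform import Rotation as Ro
s=get_state(); R=Ro.from_quat(s['tcp_rot']).as_matrix()
print(s['time'],s['eef_pos'].round(4),"zax",R[:,2].round(4),"yang",np.degrees(np.arctan2(R[1,1],R[0,1])).round(2),s['contact_force'].round(1),s['opening'].round(3),s['qpos'].round(2))
if len(sys.argv)>1:
    for n in sys.argv[2:]:
        cv2.imwrite(f"pics/{n}{sys.argv[1]}.png",cam(n)['img'])
E
python3 s.py 1 wrist top
```

```text
Traceback (most recent call last):
  File "s.py", line 5, in <module>
    print(s['time'],s['eef_pos'].round(4),"zax",R[:,2].round(4),"yang",np.degrees(np.arctan2(R[1,1],R[0,1])).round(2),s['contact_force'].round(1),s['opening'].round(3),s['qpos'].round(2))
                                                                                                                                                  ^^^^^^^^^^^^^^^^^^
AttributeError: 'float' object has no attribute 'round'
```

```bash
sed -i "s/s\['opening'\].round(3)/round(s['opening'],3)/" s.py; cat >> s.py <<'E'
# correction rotvec (deg) to make z down, yaw to nearest 90
ang=np.degrees(np.arctan2(R[1,1],R[0,1])); t=np.radians(90*round(ang/90))
y=np.array([np.cos(t),np.sin(t),0]); z=np.array([0,0,-1]); T=np.stack([np.cross(y,z),y,z],1)
print("fix twist",np.degrees(Ro.from_matrix(T@R.T).as_rotvec()).round(2))
E
python3 s.py 1 wrist top
```

```text
2.2667 [ 0.4448 -0.1142  0.2434] zax [ 1.890e-02 -3.000e-04 -9.998e-01] yang -0.51 [0.7 0.5 0.2] 1.004 [-0.48 -0.22  2.09  0.01  1.26 -0.47]
fix twist [0.01 1.08 0.51]
```

View pics/wrist1.png

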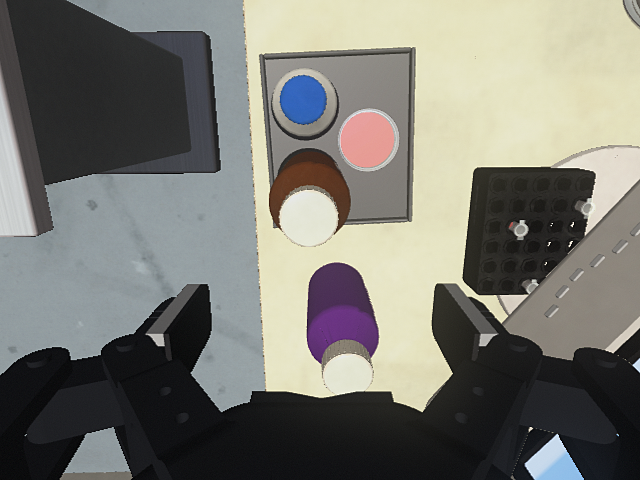

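The wrist view shows the large cap at (309,215), the small cap at (303,99) and the dish at (369,139); the station edges are also clear.

```bash
python3 - <<'E'
from h import *
c=cam("wrist"); hsv=cv2.cvtColor(c['img'],cv2.COLOR_BGR2HSV)
def bl(n,m,z):
    k,l,s,ce=cv2.connectedComponentsWithStats(m.astype(np.uint8)); i=1+np.argmax(s[1:,4])
    cnt=cv2.findContours((l==i).astype(np.uint8),0,1)[0][0]; (u,v),r=cv2.minEnclosingCircle(cnt)
    print(n,(u,v),r,onz(c,u,v,z)[:2].round(4), "ell",onz(c,*cv2.fitEllipse(cnt)[0],z)[:2].round(4))
H,S,V=cv2.split(hsv)
w=(S<40)&(V>190); w[:, :275]=0; w[:170]=0; w[260:]=0; w[:,345:]=0
bl("large",w,.155)
bl("small",(H>100)&(H<125)&(S>120)&(np.arange(480)[:,None]<150),.12)
bl("dish",((H<12)|(H>165))&(S>60)&(V>150)&(np.arange(480)[:,None]<200),.018)
P=[onz(c,u,v,.014)[:2] for u,v in [(261,54),(414,48),(411,221),(272,227)]]; print(np.round(P,4))
E
```

```text
large (309.06787109375, 222.2375946044922) 31.062213897705078 [ 0.439  -0.1063] ell [ 0.4386 -0.1052]
small (303.46417236328125, 101.62464141845703) 24.630569458007812 [ 0.4358 -0.033 ] ell [ 0.4353 -0.0329]
dish (366.37835693359375, 140.59193420410156) 27.755672454833984 [ 0.4923 -0.0633] ell [ 0.4927 -0.0636]
[[ 0.3954  0.0133]
 [ 0.5337  0.018 ]
 [ 0.5408 -0.144 ]
 [ 0.3988 -0.1489]]
```

Request:
move_arm(linear=[[-0.006,0.01,0],[0,0,0],[0,0,-0.02],[0,0,-0.02],[0,0,-0.02],[0,0,0]], twist=[[0,1.1,0.5],[0,0,0],[0,0,0],[0,0,0],[0,0,0],[0,0,0]])

```text
time: 2.92
eef_pos: [0.4395, -0.0937, 0.1835]
tcp_rot: [0.701, 0.714, 0.0, 0.001]
contact_force: [-0.9, -0.1, -0.2]
opening: 1.001
```

```bash
python3 s.py
```

```text
2.9167 [ 0.4395 -0.0937  0.1835] zax [ 0.0021 -0.0014 -1.    ] yang 1.06 [-0.9 -0.1 -0.2] 1.001 [-0.44 -0.18  2.17 -0.    1.15 -0.45]
fix twist [ 0.08  0.12 -1.06]
```

Request:
move_arm(linear=[[0,-0.01,0],[0,0,0],[0,0,-0.02],[0,0,-0.02],[0,0,-0.02],[0,0,-0.0175],[0,0,0],[0,0,0]], twist=[[0,0,-1],[0,0,0],[0,0,0],[0,0,0],[0,0,0],[0,0,0],[0,0,0],[0,0,0]])

```text
time: 3.58
eef_pos: [0.4461, -0.1054, 0.1146]
tcp_rot: [0.706, 0.709, 0.003, 0.01]
contact_force: [0.5, -0.5, 0.6]
opening: 0.998
```

```bash
python3 s.py 2 wrist scene
```

```text
3.5833 [ 0.4461 -0.1054  0.1146] zax [ 0.0179 -0.0093 -0.9998] yang 0.24 [ 0.5 -0.5  0.6] 0.998 [-0.45 -0.06  2.21 -0.    0.98 -0.46]
fix twist [ 0.53  1.03 -0.23]
```

View pics/wrist2.png

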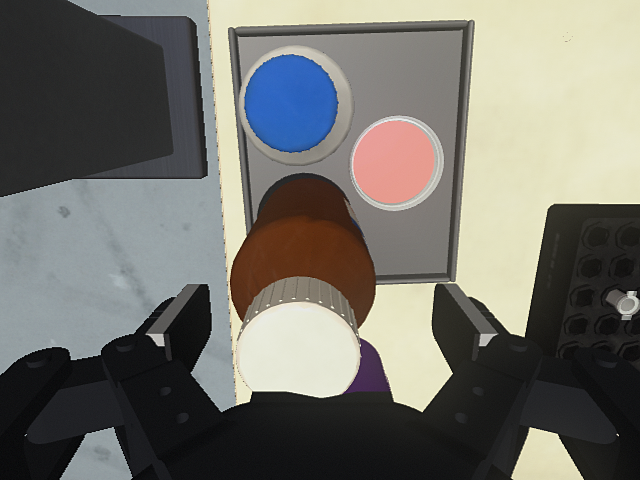

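View pics/scene2.png

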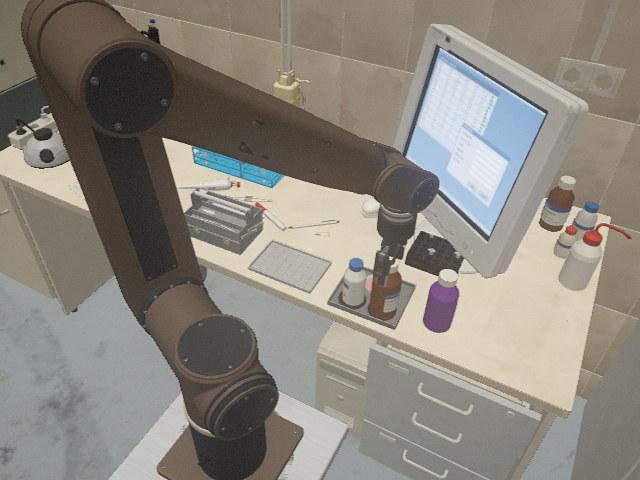

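Request:
move_arm(linear=[[-0.004,0.001,-0.004],[-0.003,0.001,-0.005],[0,0,0],[0,0,0]], twist=[[0.5,1,-0.2],[0,0,0],[0,0,0],[0,0,0]])

```text
time: 4.02
eef_pos: [0.4413, -0.1045, 0.1098]
tcp_rot: [0.707, 0.707, 0.001, 0.004]
contact_force: [0.2, -0.1, 0.3]
opening: 1.0
```

```bash
python3 s.py
```

```text
4.0167 [ 0.4413 -0.1045  0.1098] zax [ 0.0069 -0.0038 -1.    ] yang 0.02 [ 0.2 -0.1  0.3] 1.0 [-0.46 -0.06  2.21 -0.    0.98 -0.46]
fix twist [ 0.22  0.39 -0.02]
```

Request:
move_arm(linear=[[-0.003,0.001,-0.004],[0,0,-0.003],[0,0,0],[0,0,0]], twist=[[0.3,0.5,0],[0,0,0],[0,0,0],[0,0,0]])

```text
time: 4.35
eef_pos: [0.4382, -0.1035, 0.1027]
tcp_rot: [0.707, 0.707, -0.0, -0.001]
contact_force: [-0.1, 0.5, 0.1]
opening: 1.001
```

Request:
move_arm(linear=[[0,0,0],[0,0,0],[0,0,0],[0,0,0],[0,0,0],[0,0,0],[0,0,0],[0,0,0]], twist=[[0,0,0],[0,0,0],[0,0,0],[0,0,0],[0,0,0],[0,0,0],[0,0,0],[0,0,0]], grip=0.4, force=40)

```text
time: 5.02
eef_pos: [0.4385, -0.1036, 0.1027]
tcp_rot: [0.707, 0.707, -0.0, -0.001]
contact_force: [0.3, 0.7, 0.6]
opening: 0.713
```

```bash
python3 s.py
```

```text
5.0167 [ 0.4385 -0.1036  0.1027] zax [-0.0015  0.0014 -1.    ] yang 0.02 [0.3 0.7 0.6] 0.713 [-0.46 -0.05  2.22  0.    0.98 -0.46]
fix twist [-0.08 -0.09 -0.02]
```

Request:
move_arm(linear=[[0,0,0.005],[0,0,0.015],[0,0,0.02],[0,0,0.025],[0,0,0.025],[0,0,0.025],[0,0,0.025],[0,0,0.02],[0,0,0],[0,0,0]], twist=[[0,0,0],[0,0,0],[0,0,0],[0,0,0],[0,0,0],[0,0,0],[0,0,0],[0,0,0],[0,0,0],[0,0,0]], grip=0, force=45)

```text
time: 5.85
eef_pos: [0.4283, -0.0986, 0.2606]
tcp_rot: [0.707, 0.707, -0.004, -0.013]
contact_force: [-0.8, 0.7, -3.5]
opening: 0.719
```

```bash
python3 s.py 3 wrist
```

```text
5.85 [ 0.4283 -0.0986  0.2606] zax [-0.0237  0.0123 -0.9996] yang 0.03 [-0.8  0.7 -3.5] 0.719 [-0.46 -0.26  2.09  0.    1.34 -0.46]
fix twist [-0.71 -1.36 -0.03]
```

View pics/wrist3.png

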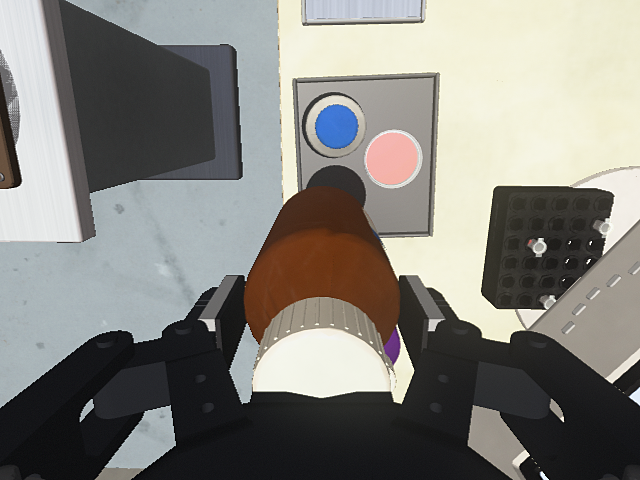

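The large bottle is held at about (320,300), and the black pad it stood on shows at (337,185).

Request:
move_arm(linear=[[0.005,0.015,0],[0.005,0.03,0],[0.005,0.03,0],[0.005,0.03,0],[0.005,0.03,0],[0.005,0.03,0],[0.004,0.025,0],[0,0.015,0],[0,0,0],[0,0,0],[0,0,0]], twist=[[-0.7,-1.3,0],[0,0,0],[0,0,0],[0,0,0],[0,0,0],[0,0,0],[0,0,0],[0,0,0],[0,0,0],[0,0,0],[0,0,0]])

```text
time: 6.82
eef_pos: [0.4504, 0.1156, 0.2337]
tcp_rot: [0.708, 0.706, -0.014, -0.016]
contact_force: [-0.5, -0.5, -3.6]
opening: 0.716
```

```bash
python3 s.py
```

```text
6.8167 [0.4504 0.1156 0.2337] zax [-0.0425  0.0026 -0.9991] yang -0.22 [-0.5 -0.5 -3.6] 0.716 [ 0.03 -0.16  2.06  0.    1.29  0.03]
fix twist [-0.15 -2.44  0.22]
```

Request:
move_arm(linear=[[0.006,-0.003,0],[0.006,-0.003,0],[0,0,-0.015],[0,0,-0.02],[0,0,-0.02],[0,0,-0.02],[0,0,0],[0,0,0]], twist=[[-0.1,-2.4,0.2],[0,0,0],[0,0,0],[0,0,0],[0,0,0],[0,0,0],[0,0,0],[0,0,0]])

```text
time: 7.48
eef_pos: [0.4634, 0.101, 0.1538]
tcp_rot: [0.711, 0.703, -0.003, -0.002]
contact_force: [-0.1, -0.0, -3.7]
opening: 0.715
```

```bash
python3 s.py
```

```text
7.4833 [0.4634 0.101  0.1538] zax [-0.0062 -0.0018 -1.    ] yang -0.7 [-0.1 -0.  -3.7] 0.715 [ 0.   -0.07  2.13 -0.    1.09  0.01]
fix twist [ 0.1  -0.35  0.7 ]
```

Request:
move_arm(linear=[[0,0.006,0],[0,0,0],[0,0,-0.015],[0,0,-0.015],[0,0,-0.008],[0,0,0],[0,0,0]], twist=[[0.1,-0.4,0.7],[0,0,0],[0,0,0],[0,0,0],[0,0,0],[0,0,0],[0,0,0]])

```text
time: 8.07
eef_pos: [0.4696, 0.1066, 0.1235]
tcp_rot: [0.707, 0.707, 0.006, 0.005]
contact_force: [0.5, 0.2, -3.2]
opening: 0.713
```

```bash
python3 s.py 4 wrist
```

```text
8.0667 [0.4696 0.1066 0.1235] zax [ 1.560e-02  2.000e-04 -9.999e-01] yang -0.0 [ 0.5  0.2 -3.2] 0.713 [ 0.01 -0.02  2.14 -0.    1.    0.01]
fix twist [-0.01  0.89  0.  ]
```

View pics/wrist4.png

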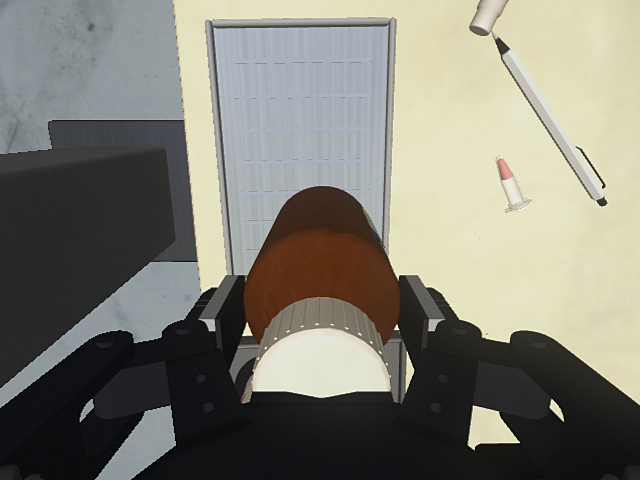

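The drip tray edges are at u≈220 and 390. The bottle is about 8 mm too far in x, so I'll correct that and lower it.

Request:
move_arm(linear=[[-0.008,0.001,0],[0,0,-0.006],[0,0,-0.006],[0,0,0],[0,0,0]], twist=[[0,1,0],[0,0,0],[0,0,0],[0,0,0],[0,0,0]])

```text
time: 8.53
eef_pos: [0.4627, 0.1079, 0.1138]
tcp_rot: [0.707, 0.707, 0.001, 0.001]
contact_force: [-0.0, 0.2, -3.3]
opening: 0.718
```

```bash
python3 s.py
```

```text
8.5333 [0.4627 0.1079 0.1138] zax [ 2.3e-03  2.0e-04 -1.0e+00] yang 0.02 [-0.   0.2 -3.3] 0.718 [ 0.02 -0.01  2.16  0.    0.99  0.01]
fix twist [-0.01  0.13 -0.02]
```

Request:
move_arm(linear=[[0,0,-0.005],[0,0,-0.004],[0,0,-0.003],[0,0,0],[0,0,0]], twist=[[0,0.1,0],[0,0,0],[0,0,0],[0,0,0],[0,0,0]])

```text
time: 8.95
eef_pos: [0.4636, 0.1079, 0.1018]
tcp_rot: [0.707, 0.707, 0.0, 0.0]
contact_force: [-0.6, -0.6, -1.9]
opening: 0.72
```

```bash
python3 s.py
```

```text
8.95 [0.4636 0.1079 0.1018] zax [ 1.e-03  2.e-04 -1.e+00] yang 0.03 [-0.6 -0.6 -1.9] 0.72 [0.01 0.01 2.16 0.   0.97 0.01]
fix twist [-0.01  0.06 -0.03]
```

Request:
move_arm(linear=[[0,0,-0.001],[0,0,0],[0,0,0]], twist=[[0,0,0],[0,0,0],[0,0,0]])

```text
time: 9.2
eef_pos: [0.4642, 0.1079, 0.1019]
tcp_rot: [0.707, 0.707, 0.001, 0.001]
contact_force: [-0.2, 0.4, -2.0]
opening: 0.715
```

Request:
move_arm(linear=[[0,0,0],[0,0,0],[0,0,0],[0,0,0],[0,0,0],[0,0,0]], twist=[[0,0,0],[0,0,0],[0,0,0],[0,0,0],[0,0,0],[0,0,0]], grip=1)

```text
time: 9.7
eef_pos: [0.4665, 0.1079, 0.1034]
tcp_rot: [0.707, 0.707, 0.003, 0.003]
contact_force: [-0.2, 0.7, -0.2]
opening: 1.0
```

```bash
python3 s.py 5 top wrist
```

```text
9.7 [0.4665 0.1079 0.1034] zax [ 8.1e-03  2.0e-04 -1.0e+00] yang 0.02 [-0.2  0.7 -0.2] 1.0 [0.01 0.01 2.16 0.   0.97 0.01]
fix twist [-0.01  0.47 -0.02]
```

View pics/wrist5.png

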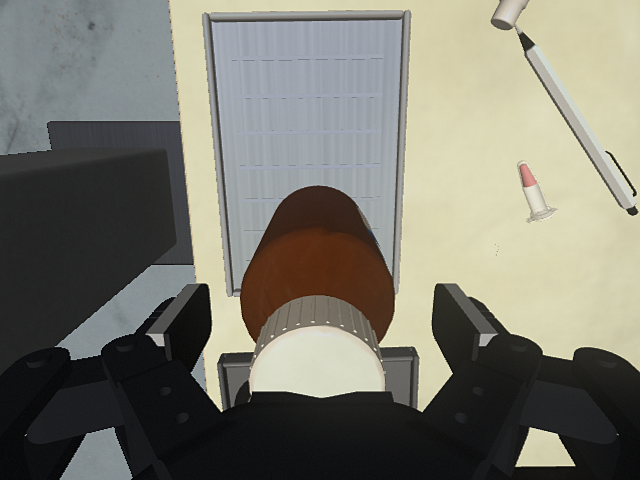

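The bottle stands free in the tray between the open fingers. I'll retreat upward now and then go to the small bottle.

Request:
move_arm(linear=[[0,0,0.015],[0,0,0.02],[0.001,0,0.025],[0.001,0,0.025],[0.001,0,0.025],[0.001,0,0.02],[0,0,0.01],[0,0,0]], twist=[[0,0.5,0],[0,0,0],[0,0,0],[0,0,0],[0,0,0],[0,0,0],[0,0,0],[0,0,0]])

```text
time: 10.47
eef_pos: [0.4667, 0.1078, 0.2469]
tcp_rot: [0.707, 0.707, -0.003, -0.003]
contact_force: [-0.1, 0.7, -0.6]
opening: 0.999
```

Request:
move_arm(linear=[[-0.003,-0.02,0],[-0.003,-0.03,0],[-0.003,-0.03,0],[-0.003,-0.03,0],[-0.003,-0.02,0],[0,0,0],[0,0,0]], twist=[[0,0,0],[0,0,0],[0,0,0],[0,0,0],[0,0,0],[0,0,0],[0,0,0]])

```text
time: 11.05
eef_pos: [0.4474, -0.0255, 0.2389]
tcp_rot: [0.706, 0.708, -0.005, -0.007]
contact_force: [-0.1, 0.8, -0.1]
opening: 1.0
```

```bash
python3 s.py
```

```text
11.05 [ 0.4474 -0.0255  0.2389] zax [-0.0169  0.0033 -0.9999] yang 0.22 [-0.1  0.8 -0.1] 1.0 [-0.28 -0.23  2.1  -0.    1.28 -0.29]
fix twist [-0.19 -0.97 -0.22]
```

Request:
move_arm(linear=[[-0.006,-0.003,0],[-0.005,-0.003,-0.01],[-0.001,0,-0.02],[-0.001,0,-0.02],[-0.001,0,-0.02],[-0.001,0,-0.02],[0,0,0],[0,0,0]], twist=[[-0.2,-1,-0.2],[0,0,0],[0,0,0],[0,0,0],[0,0,0],[0,0,0],[0,0,0],[0,0,0]])

```text
time: 11.72
eef_pos: [0.428, -0.0253, 0.1375]
tcp_rot: [0.705, 0.709, -0.001, -0.004]
contact_force: [-0.3, -0.0, 0.1]
opening: 0.999
```

```bash
python3 s.py
```

```text
11.7167 [ 0.428  -0.0253  0.1375] zax [-0.0075  0.0048 -1.    ] yang 0.38 [-0.3 -0.   0.1] 0.999 [-0.3  -0.16  2.24  0.    1.07 -0.31]
fix twist [-0.28 -0.43 -0.38]
```

Request:
move_arm(linear=[[0.008,-0.006,0],[0,0,-0.01],[0,0,-0.015],[0,0,-0.015],[0,0,-0.012],[0,0,0],[0,0,0]], twist=[[-0.3,-0.4,-0.4],[0,0,0],[0,0,0],[0,0,0],[0,0,0],[0,0,0],[0,0,0]])

```text
time: 12.3
eef_pos: [0.4427, -0.0324, 0.088]
tcp_rot: [0.707, 0.707, 0.003, 0.006]
contact_force: [0.2, -0.2, -0.0]
opening: 1.0
```

```bash
python3 s.py 6 wrist
```

```text
12.3 [ 0.4427 -0.0324  0.088 ] zax [ 0.0128 -0.0046 -0.9999] yang 0.05 [ 0.2 -0.2 -0. ] 1.0 [-0.3  -0.05  2.25 -0.    0.93 -0.3 ]
fix twist [ 0.26  0.73 -0.05]
```

View pics/wrist6.png

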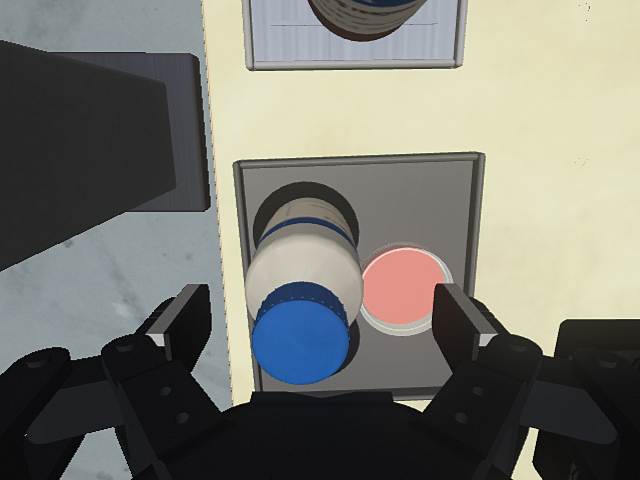

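The small cap is at (301,340) and the jaw middle at u≈322, so it is about 6 mm off in x.

Request:
move_arm(linear=[[-0.007,0,-0.004],[0,0,-0.006],[0,0,-0.005],[0,0,0],[0,0,0]], twist=[[0.3,0.8,0],[0,0,0],[0,0,0],[0,0,0],[0,0,0]])

```text
time: 12.77
eef_pos: [0.4373, -0.0332, 0.0749]
tcp_rot: [0.707, 0.707, 0.001, 0.002]
contact_force: [-0.3, 0.6, -0.4]
opening: 0.999
```

```bash
python3 s.py
```

```text
12.7667 [ 0.4373 -0.0332  0.0749] zax [ 3.8e-03 -8.0e-04 -1.0e+00] yang 0.04 [-0.3  0.6 -0.4] 0.999 [-0.31 -0.03  2.26  0.    0.91 -0.31]
fix twist [ 0.05  0.22 -0.04]
```

Request:
move_arm(linear=[[-0.001,0.001,-0.001],[0,0,0],[0,0,0],[0,0,0],[0,0,0],[0,0,0],[0,0,0],[0,0,0],[0,0,0]], twist=[[0,0.2,0],[0,0,0],[0,0,0],[0,0,0],[0,0,0],[0,0,0],[0,0,0],[0,0,0],[0,0,0]], grip=0.2, force=40)

```text
time: 13.52
eef_pos: [0.4365, -0.0322, 0.0742]
tcp_rot: [0.707, 0.707, -0.0, 0.001]
contact_force: [0.6, -1.3, -0.1]
opening: 0.576
```

```bash
python3 s.py
```

```text
13.5167 [ 0.4365 -0.0322  0.0742] zax [ 8.0e-04 -1.3e-03 -1.0e+00] yang 0.06 [ 0.6 -1.3 -0.1] 0.576 [-0.31 -0.03  2.26 -0.    0.91 -0.31]
fix twist [ 0.07  0.05 -0.06]
```

Request:
move_arm(linear=[[0,0,0.005],[0,0,0.015],[0,0,0.025],[0.001,0,0.025],[0.001,0,0.025],[0.001,0,0.025],[0.001,0,0.025],[0.001,0,0.025],[0.001,0,0.025],[0,0,0.015],[0,0,0],[0,0,0]], twist=[[0,0,0],[0,0,0],[0,0,0],[0,0,0],[0,0,0],[0,0,0],[0,0,0],[0,0,0],[0,0,0],[0,0,0],[0,0,0],[0,0,0]], grip=0, force=45)

```text
time: 14.52
eef_pos: [0.4346, -0.0293, 0.2913]
tcp_rot: [0.707, 0.707, -0.003, -0.005]
contact_force: [0.0, 0.5, -2.3]
opening: 0.574
```

```bash
python3 s.py
```

```text
14.5167 [ 0.4346 -0.0293  0.2913] zax [-0.0105  0.0033 -0.9999] yang 0.05 [ 0.   0.5 -2.3] 0.574 [-0.3  -0.3   2.07  0.    1.39 -0.3 ]
fix twist [-0.19 -0.6  -0.05]
```

Request:
move_arm(linear=[[0.005,0.015,0.002],[0.005,0.03,0.003],[0.005,0.03,0.003],[0.005,0.03,0.003],[0.004,0.03,0.003],[0.004,0.03,0.003],[0,0.025,0],[0,0.015,0],[0,0,0],[0,0,0],[0,0,0]], twist=[[-0.2,-0.6,0],[0,0,0],[0,0,0],[0,0,0],[0,0,0],[0,0,0],[0,0,0],[0,0,0],[0,0,0],[0,0,0],[0,0,0]])

```text
time: 15.43
eef_pos: [0.4541, 0.1837, 0.2874]
tcp_rot: [0.708, 0.706, -0.013, -0.01]
contact_force: [1.3, 0.3, -2.0]
opening: 0.576
```

```bash
python3 s.py
```

```text
15.4333 [0.4541 0.1837 0.2874] zax [-0.0319 -0.0035 -0.9995] yang -0.18 [ 1.3  0.3 -2. ] 0.576 [ 0.18 -0.15  1.95  0.    1.37  0.18]
fix twist [ 0.2  -1.83  0.18]
```

Target is (.463, .187). First a descent to z≈.13.

Request:
move_arm(linear=[[0.008,0.003,0],[0,0,-0.015],[0,0,-0.02],[0,0,-0.025],[0,0,-0.025],[0,0,-0.025],[0,0,-0.02],[0,0,-0.01],[0,0,0],[0,0,0]], twist=[[0.2,-1.8,0.2],[0,0,0],[0,0,0],[0,0,0],[0,0,0],[0,0,0],[0,0,0],[0,0,0],[0,0,0],[0,0,0]])

```text
time: 16.27
eef_pos: [0.4609, 0.1749, 0.1387]
tcp_rot: [0.712, 0.702, -0.002, 0.001]
contact_force: [-0.0, -0.2, -1.2]
opening: 0.574
```

```bash
python3 s.py 7 wrist
```

```text
16.2667 [0.4609 0.1749 0.1387] zax [-0.0025 -0.0043 -1.    ] yang -0.84 [-0.  -0.2 -1.2] 0.574 [ 0.16 -0.01  2.1  -0.    1.05  0.18]
fix twist [ 0.25 -0.14  0.84]
```

View pics/wrist7.png

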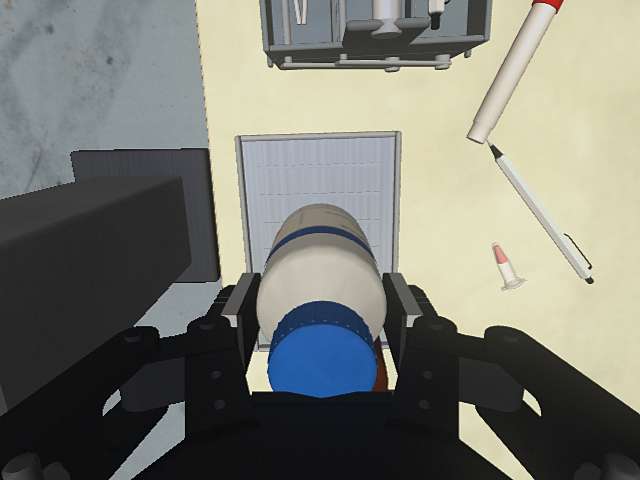

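The small bottle is held over the drip tray, whose edges are at u≈240 and 398. I'll shift it 11 mm in y and lower it.

Request:
move_arm(linear=[[0,0.006,0],[0.001,0.006,0],[0,0,-0.012],[0,0,-0.015],[0,0,-0.012],[0,0,-0.006],[0,0,0],[0,0,0]], twist=[[0.2,-0.1,0.8],[0,0,0],[0,0,0],[0,0,0],[0,0,0],[0,0,0],[0,0,0],[0,0,0]])

```text
time: 16.98
eef_pos: [0.4681, 0.1905, 0.0991]
tcp_rot: [0.706, 0.708, 0.007, 0.005]
contact_force: [-0.0, 0.1, -1.4]
opening: 0.576
```

```bash
python3 s.py
```

```text
16.9833 [0.4681 0.1905 0.0991] zax [ 0.0174  0.0029 -0.9998] yang 0.17 [-0.   0.1 -1.4] 0.576 [ 0.19  0.07  2.1  -0.    0.95  0.18]
fix twist [-0.16  1.   -0.17]
```

Request:
move_arm(linear=[[-0.006,-0.003,-0.004],[0,0,-0.006],[0,0,-0.006],[0,0,-0.004],[0,0,0],[0,0,0]], twist=[[-0.2,1,-0.2],[0,0,0],[0,0,0],[0,0,0],[0,0,0],[0,0,0]])

```text
time: 17.48
eef_pos: [0.4628, 0.1875, 0.079]
tcp_rot: [0.707, 0.707, 0.001, 0.001]
contact_force: [0.1, 0.7, -0.8]
opening: 0.569
```

```bash
python3 s.py
```

```text
17.4833 [0.4628 0.1875 0.079 ] zax [ 1.8e-03 -4.0e-04 -1.0e+00] yang -0.03 [ 0.1  0.7 -0.8] 0.569 [ 0.18  0.1   2.12 -0.    0.92  0.18]
fix twist [0.02 0.1  0.03]
```

Request:
move_arm(linear=[[0,0,-0.003],[0,0,-0.002],[0,0,-0.001],[0,0,0],[0,0,0]], twist=[[0,0.1,0],[0,0,0],[0,0,0],[0,0,0],[0,0,0]])

```text
time: 17.9
eef_pos: [0.4637, 0.1877, 0.0733]
tcp_rot: [0.707, 0.707, 0.001, 0.001]
contact_force: [-0.1, -0.4, -1.0]
opening: 0.576
```

```bash
python3 s.py
```

```text
17.9 [0.4637 0.1877 0.0733] zax [ 1.6e-03 -1.0e-04 -1.0e+00] yang -0.04 [-0.1 -0.4 -1. ] 0.576 [ 0.18  0.11  2.12 -0.    0.91  0.18]
fix twist [0.   0.09 0.04]
```

Request:
move_arm(linear=[[0,0,-0.001],[0,0,0]], twist=[[0,0,0],[0,0,0]])

```text
time: 18.07
eef_pos: [0.4641, 0.1879, 0.0735]
tcp_rot: [0.707, 0.707, 0.001, 0.001]
contact_force: [-0.7, 0.4, -1.3]
opening: 0.573
```

Request:
move_arm(linear=[[0,0,0],[0,0,0],[0,0,0],[0,0,0],[0,0,0],[0,0,0]], twist=[[0,0,0],[0,0,0],[0,0,0],[0,0,0],[0,0,0],[0,0,0]], grip=1)

```text
time: 18.57
eef_pos: [0.4656, 0.1881, 0.0745]
tcp_rot: [0.707, 0.707, 0.002, 0.002]
contact_force: [0.3, -0.4, -0.1]
opening: 0.995
```

Request:
move_arm(linear=[[0,0,0.01],[0,0,0.02],[0,0,0.025],[0,0,0.025],[0,0,0.025],[0,0,0.02],[0,0,0.01],[0,0,0]], twist=[[0,0,0],[0,0,0],[0,0,0],[0,0,0],[0,0,0],[0,0,0],[0,0,0],[0,0,0]])

```text
time: 19.23
eef_pos: [0.4627, 0.1875, 0.2182]
tcp_rot: [0.707, 0.707, 0.001, 0.001]
contact_force: [-1.0, 0.7, -0.4]
opening: 0.998
```

```bash
python3 s.py 8 scene wrist top; python3 - <<'E'
import cv2
a=cv2.imread('pics/scene8.png')[180:340,170:470];cv2.imwrite('pics/sc8z.png',cv2.resize(a,None,fx=2.6,fy=2.6))
E
```

```text
19.2333 [0.4627 0.1875 0.2182] zax [ 3.2e-03  3.0e-04 -1.0e+00] yang -0.03 [-1.   0.7 -0.4] 0.998 [ 0.18 -0.09  2.02 -0.    1.21  0.18]
fix twist [-0.02  0.18  0.03]
```

View pics/wrist8.png

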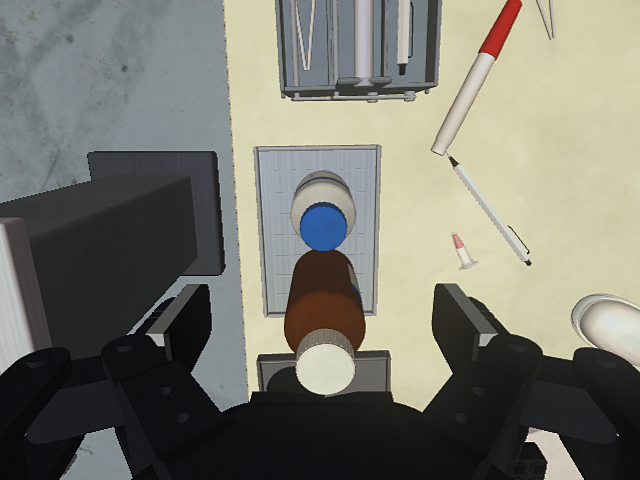

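View pics/sc8z.png

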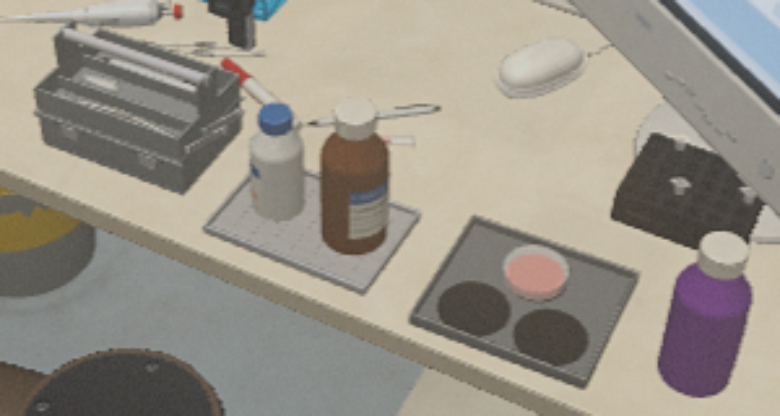

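Both bottles stand upright in the drip tray and the dish is still at its place. Next is the case handle.

Request:
move_arm(linear=[[0.004,0.02,0],[0.004,0.03,0.001],[0.004,0.03,0.001],[0.004,0.03,0.001],[0.004,0.025,0.001],[0.004,0.02,0],[0,0,0],[0,0,0],[0,0,0]], twist=[[0,0.2,0],[0,0,0],[0,0,0],[0,0,0],[0,0,0],[0,0,0],[0,0,0],[0,0,0],[0,0,0]], grip=0.4)

```text
time: 20.13
eef_pos: [0.4763, 0.3442, 0.1967]
tcp_rot: [0.708, 0.706, -0.02, -0.009]
contact_force: [-0.5, -0.6, -1.0]
opening: 0.4
```

```bash
python3 s.py 9 wrist
```

```text
20.1333 [0.4763 0.3442 0.1967] zax [-0.04   -0.0155 -0.9991] yang -0.25 [-0.5 -0.6 -1. ] 0.4 [0.45 0.16 1.81 0.   1.22 0.45]
fix twist [ 0.9  -2.29  0.23]
```

View pics/wrist9.png

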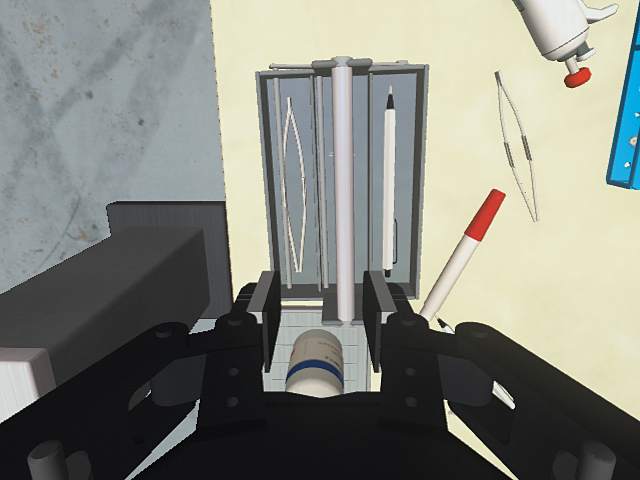

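The bar runs from (342,68) to (345,318) in the wrist view, with the jaw middle at u≈320.

```bash
python3 - <<'E'
from h import *
c=cam("wrist"); g=cv2.cvtColor(c['img'],cv2.COLOR_BGR2GRAY).astype(int)
hsv=cv2.cvtColor(c['img'],cv2.COLOR_BGR2HSV)
for v in (85,120,150,190,230,270,300):
    row=g[v,325:365]; d=np.diff(row); a=np.argmax(np.abs(d[:20])); b=20+np.argmax(np.abs(d[20:])); print(v,325+a+.5,325+b+.5,onz(c,325+(a+b)/2+.5,v,.1055)[:2].round(4))
print(onz(c,343,60,.1025)[:2],onz(c,345,322,.1025)[:2])
print("top",[onz(cam("top"),u,v,.1025+.004)[:2].round(4) for u,v in ((170,233.8),(224,232.9),(158,233.5),(235,233))])
E
```

```text
85 332.5 351.5 [0.4843 0.4294]
120 333.5 353.5 [0.4854 0.4103]
150 334.5 352.5 [0.4857 0.393 ]
190 335.5 352.5 [0.4863 0.3688]
230 336.5 354.5 [0.4876 0.3431]
270 337.5 353.5 [0.488  0.3157]
300 337.5 354.5 [0.4887 0.2939]
[0.48475604 0.44293053] [0.48832283 0.27536937]
top [array([0.4876, 0.4184]), array([0.49 , 0.294]), array([0.4883, 0.4461]), array([0.4898, 0.2687])]
```

Request:
move_arm(linear=[[0.006,0.007,0],[0.006,0.007,0],[0,0,-0.01],[0,0,-0.015],[0,0,-0.01],[0,0,0],[0,0,0]], twist=[[0.9,-2.3,1.7],[0,0,0],[0,0,0],[0,0,0],[0,0,0],[0,0,0],[0,0,0]], grip=0.35)

```text
time: 21.02
eef_pos: [0.4915, 0.357, 0.1636]
tcp_rot: [0.7, 0.714, 0.003, 0.001]
contact_force: [0.7, 0.4, -0.3]
opening: 0.352
```

```bash
python3 s.py
```

```text
21.0167 [0.4915 0.357  0.1636] zax [ 0.0062  0.0024 -1.    ] yang 1.13 [ 0.7  0.4 -0.3] 0.352 [ 0.46  0.21  1.82 -0.    1.11  0.44]
fix twist [-0.13  0.36 -1.13]
```

Request:
move_arm(linear=[[-0.004,0.002,-0.004],[0,0,-0.01],[0,0,-0.015],[0,0,-0.01],[0,0,0],[0,0,0]], twist=[[-0.1,0.4,0.4],[0,0,0],[0,0,0],[0,0,0],[0,0,0],[0,0,0]])

```text
time: 21.52
eef_pos: [0.4873, 0.3594, 0.1226]
tcp_rot: [0.697, 0.717, 0.0, -0.001]
contact_force: [0.3, 0.1, 0.5]
opening: 0.349
```

```bash
python3 s.py 10 wrist
```

```text
21.5167 [0.4873 0.3594 0.1226] zax [-8.e-04  9.e-04 -1.e+00] yang 1.56 [0.3 0.1 0.5] 0.349 [0.47 0.26 1.84 0.   1.05 0.44]
fix twist [-0.05 -0.04 -1.56]
```

View pics/wrist10.png

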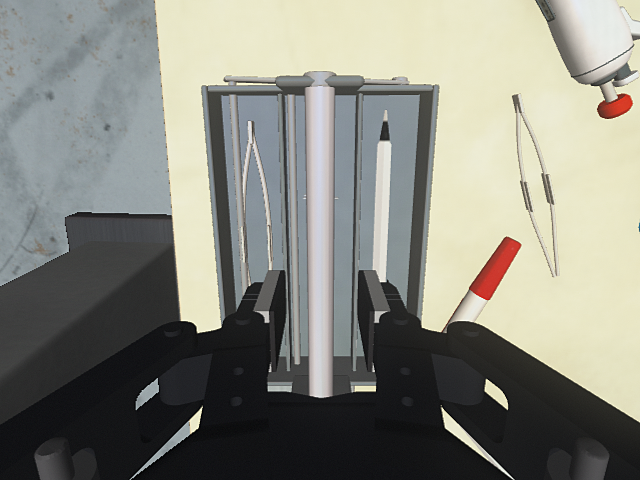

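The bar is centred between the jaws at u≈320 and parallel to the pads.

Request:
move_arm(linear=[[0,0,-0.008],[0,0,-0.01],[0,0,-0.008],[0,0,-0.003],[0,0,0],[0,0,0]], twist=[[0,0,0],[0,0,0],[0,0,0],[0,0,0],[0,0,0],[0,0,0]])

```text
time: 22.07
eef_pos: [0.488, 0.3597, 0.0921]
tcp_rot: [0.697, 0.717, 0.001, -0.0]
contact_force: [-0.2, 0.1, -0.2]
opening: 0.35
```

```bash
python3 s.py
```

```text
22.0667 [0.488  0.3597 0.0921] zax [ 0.0015  0.002  -1.    ] yang 1.56 [-0.2  0.1 -0.2] 0.35 [0.47 0.3  1.85 0.   0.99 0.44]
fix twist [-0.11  0.09 -1.56]
```

Close on the bar.

Request:
move_arm(linear=[[0,0,0],[0,0,0],[0,0,0],[0,0,0],[0,0,0],[0,0,0]], twist=[[0,0,0],[0,0,0],[0,0,0],[0,0,0],[0,0,0],[0,0,0]], grip=0, force=40)

```text
time: 22.57
eef_pos: [0.4867, 0.3596, 0.0921]
tcp_rot: [0.697, 0.717, -0.0, -0.001]
contact_force: [-1.2, -1.0, 0.2]
opening: 0.125
```

```bash
python3 s.py; python3 - <<'E'
import numpy as np
th=np.radians(20)+np.linspace(0,2.44,15)
x=60-64*np.cos(th); z=-22+64*np.sin(th)
print(np.c_[x,z].round(1).tolist()); print(np.c_[np.diff(x),np.diff(z)].round(1).tolist())
E
```

```text
22.5667 [0.4867 0.3596 0.0921] zax [-0.0018  0.0013 -1.    ] yang 1.57 [-1.2 -1.   0.2] 0.125 [0.47 0.3  1.85 0.   0.99 0.44]
fix twist [-0.07 -0.1  -1.57]
[[-0.1, -0.1], [4.6, 10.0], [11.0, 19.1], [18.8, 27.0], [27.9, 33.4], [38.0, 38.1], [48.8, 41.0], [59.9, 42.0], [71.0, 41.0], [81.8, 38.2], [91.9, 33.5], [101.0, 27.1], [108.9, 19.3], [115.3, 10.2], [120.1, 0.1]]
[[4.7, 10.1], [6.4, 9.1], [7.9, 7.9], [9.1, 6.4], [10.1, 4.7], [10.8, 2.9], [11.1, 1.0], [11.1, -1.0], [10.8, -2.9], [10.1, -4.7], [9.1, -6.4], [7.9, -7.9], [6.4, -9.1], [4.7, -10.1]]
```

Request:
move_arm(linear=[[0.002,0,0.005],[0.0027,0,0.005],[0.003,0,0.005],[0.0034,0,0.004],[0,0,0]], twist=[[0,0,0],[0,0,0],[0,0,0],[0,0,0],[0,0,0]])

```text
time: 22.98
eef_pos: [0.4972, 0.3599, 0.1106]
tcp_rot: [0.697, 0.717, -0.001, -0.003]
contact_force: [-0.1, 0.8, -2.3]
opening: 0.128
```

Request:
move_arm(linear=[[0.008,0,0.008],[0.009,0,0.0065],[0.01,0,0.005],[0,0,0]], twist=[[0,0,0],[0,0,0],[0,0,0],[0,0,0]])

```text
time: 23.32
eef_pos: [0.525, 0.3607, 0.1305]
tcp_rot: [0.697, 0.717, -0.002, -0.004]
contact_force: [2.2, 1.7, -5.9]
opening: 0.125
```

```bash
python3 s.py
```

```text
23.3167 [0.525  0.3607 0.1305] zax [-0.0089  0.0031 -1.    ] yang 1.55 [ 2.2  1.7 -5.9] 0.125 [0.44 0.31 1.75 0.01 1.08 0.41]
fix twist [-0.18 -0.51 -1.55]
```

Request:
move_arm(linear=[[0.0108,0,0.003],[0.011,0,0.001],[0.011,0.001,-0.001],[0.0108,0.001,-0.003],[0,0,0]], twist=[[-0.2,-0.5,0],[0,0,0],[0,0,0],[0,0,0],[0,0,0]])

```text
time: 23.73
eef_pos: [0.5701, 0.3618, 0.1299]
tcp_rot: [0.698, 0.716, -0.004, -0.002]
contact_force: [-1.4, 4.1, -4.9]
opening: 0.124
```

```bash
python3 s.py
```

```text
23.7333 [0.5701 0.3618 0.1299] zax [-0.0084 -0.0029 -1.    ] yang 1.51 [-1.4  4.1 -4.9] 0.124 [0.42 0.39 1.65 0.   1.11 0.39]
fix twist [ 0.16 -0.48 -1.51]
```

Request:
move_arm(linear=[[0.0085,0,-0.0043],[0.009,0,-0.0064],[0.0078,0,-0.0079],[0.0064,0,-0.009],[0,0,0]], twist=[[0.1,-0.4,0],[0,0,0],[0,0,0],[0,0,0],[0,0,0]])

```text
time: 24.15
eef_pos: [0.6034, 0.3629, 0.1002]
tcp_rot: [0.698, 0.716, -0.001, -0.002]
contact_force: [-1.3, 4.4, -3.9]
opening: 0.12
```

```bash
python3 s.py
```

```text
24.15 [0.6034 0.3629 0.1002] zax [-4.6e-03  8.0e-04 -1.0e+00] yang 1.5 [-1.3  4.4 -3.9] 0.12 [0.4  0.48 1.59 0.   1.08 0.37]
fix twist [-0.05 -0.26 -1.5 ]
```

Request:
move_arm(linear=[[0.002,0,-0.004],[0.0015,0,-0.003],[0,0,0],[0,0,0]], twist=[[0,-0.2,0],[0,0,0],[0,0,0],[0,0,0]])

```text
time: 24.48
eef_pos: [0.607, 0.3631, 0.0922]
tcp_rot: [0.698, 0.716, -0.001, -0.001]
contact_force: [-1.9, 2.7, -2.8]
opening: 0.128
```

```bash
python3 s.py 11 wrist
```

```text
24.4833 [0.607  0.3631 0.0922] zax [-2.9e-03 -2.0e-04 -1.0e+00] yang 1.53 [-1.9  2.7 -2.8] 0.128 [0.4  0.5  1.58 0.   1.07 0.37]
fix twist [ 0.01 -0.17 -1.53]
```

View pics/wrist11.png

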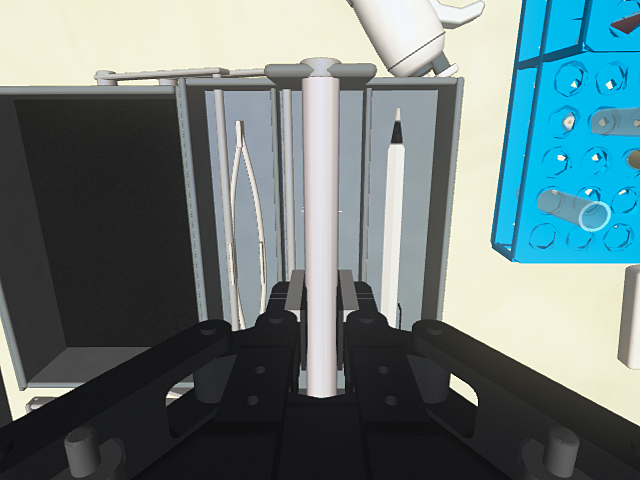

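The tray stands open with the dark compartment visible at the left, spanning about (10–190, 90–385). I'll release the bar and go for the dish.

Request:
move_arm(linear=[[0,0,0],[0,0,0],[0,0,0],[0,0,0],[0,0,0.01],[0,0,0.02],[0,0,0.025],[0,0,0.025],[0,0,0.025],[0,0,0.025],[0,0,0.01],[0,0,0]], twist=[[0,0,0],[0,0,0],[0,0,0],[0,0,0],[0,0,0],[0,0,0],[0,0,0],[0,0,0],[0,0,0],[0,0,0],[0,0,0],[0,0,0]], grip=0.35)

```text
time: 25.53
eef_pos: [0.6141, 0.3585, 0.2507]
tcp_rot: [0.698, 0.716, 0.006, 0.008]
contact_force: [-0.1, 0.8, 0.4]
opening: 0.348
```

Request:
move_arm(linear=[[-0.004,-0.02,0.002],[-0.008,-0.032,0.002],[-0.009,-0.033,0.002],[-0.009,-0.033,0.002],[-0.009,-0.033,0.002],[-0.009,-0.033,0.002],[-0.009,-0.033,0.002],[-0.009,-0.033,0.002],[-0.009,-0.033,0.002],[-0.009,-0.033,0.002],[-0.009,-0.033,0.002],[-0.009,-0.033,0.002],[-0.005,-0.02,0],[0,0,0],[0,0,0]], twist=[[0,0,6],[0,0,7],[0,0,7],[0,0,7],[0,0,7],[0,0,7],[0,0,7],[0,0,7],[0,0,7],[0,0,7],[0,0,7],[0,0,7],[0,0,5.5],[0,0,0],[0,0,0]])

```text
time: 26.78
eef_pos: [0.4958, -0.0515, 0.2597]
tcp_rot: [-0.002, 1.0, 0.007, -0.006]
contact_force: [-0.2, 0.5, -0.4]
opening: 0.351
```

```bash
python3 s.py 12 wrist top
```

```text
26.7833 [ 0.4958 -0.0515  0.2597] zax [-0.0121  0.0147 -0.9998] yang 90.26 [-0.2  0.5 -0.4] 0.351 [-0.31 -0.12  1.97  0.01  1.3  -1.89]
fix twist [-0.84 -0.69 -0.26]
```

View pics/wrist12.png

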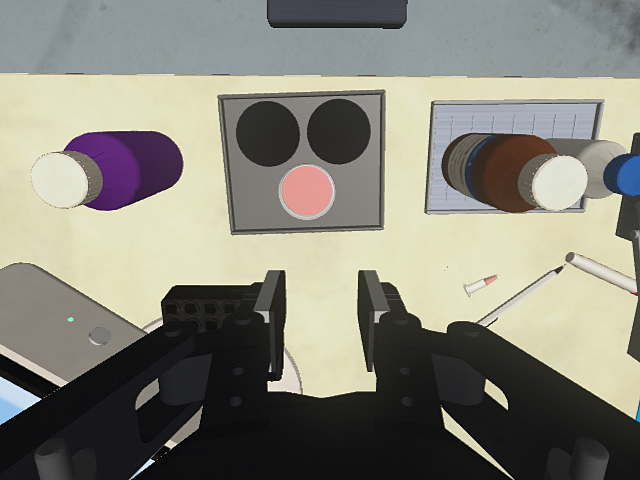

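Dish at (307,191), empty pads at (268,133) and (339,131).

```bash
cat > dish.py <<'E'
from h import *
for n in ("wrist","top"):
    c=cam(n); H,S,V=cv2.split(cv2.cvtColor(c['img'],cv2.COLOR_BGR2HSV))
    m=((H<12)|(H>165))&(S>50)&(V>140)
    k,l,s,ce=cv2.connectedComponentsWithStats(m.astype(np.uint8))
    for i in range(1,k):
        if s[i,4]>150:
            cnt=max(cv2.findContours((l==i).astype(np.uint8),0,1)[0],key=len); e=cv2.fitEllipse(cnt)
            print(n,np.round(e[0],1),np.round(e[1],1),onz(c,*e[0],.018)[:2].round(4))
E
python3 dish.py; python3 - <<'E'
from h import *
c=cam("wrist"); print([onz(c,u,v,.005)[:2].round(4) for u,v in ((268,133.5),(339,131.5))], [onz(c,u,v,.014)[:2].round(4) for u,v in((219,96),(384,91),(384,230),(231,234))])
E
```

```text
wrist [305.5 189.9] [48.4 49.3] [ 0.4921 -0.0642]
[array([ 0.437 , -0.1023]), array([ 0.4343, -0.0297])] [array([ 0.4019, -0.1478]), array([0.3955, 0.0128]), array([0.5361, 0.0203]), array([ 0.5415, -0.1434])]
```

Request:
move_arm(linear=[[0,-0.006,0],[0,-0.005,-0.015],[0,0,-0.02],[0,0,-0.025],[0,0,-0.025],[0,0,-0.025],[0,0,-0.025],[0,0,-0.02],[0,0,-0.01],[0,0,0],[0,0,0]], twist=[[-0.8,-0.7,-0.2],[0,0,0],[0,0,0],[0,0,0],[0,0,0],[0,0,0],[0,0,0],[0,0,0],[0,0,0],[0,0,0],[0,0,0]], grip=1, force=20)

```text
time: 27.95
eef_pos: [0.5002, -0.0562, 0.0931]
tcp_rot: [-0.008, 1.0, -0.005, 0.008]
contact_force: [-0.3, -0.0, 0.1]
opening: 1.001
```

```bash
python3 s.py 13 wrist;python3 dish.py
```

```text
27.95 [ 0.5002 -0.0562  0.0931] zax [ 0.0167 -0.0091 -0.9998] yang 90.93 [-0.3 -0.   0.1] 1.001 [-0.31  0.08  2.11 -0.    0.94 -1.9 ]
fix twist [ 0.53  0.95 -0.93]
wrist [311.3 223.4] [80.7 85.5] [ 0.4911 -0.0639]
```

View pics/wrist13.png

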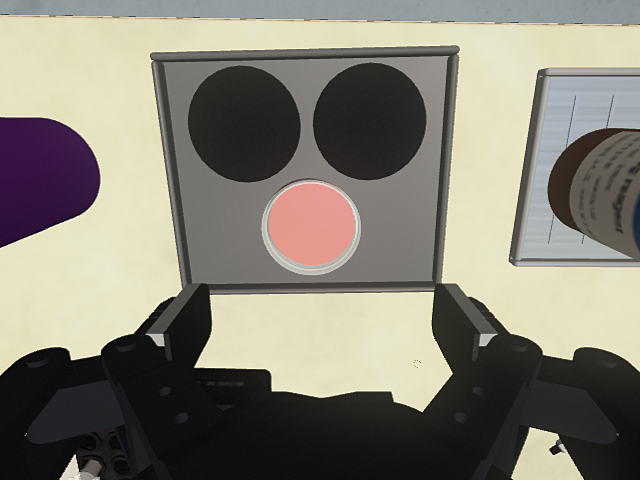

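Request:
move_arm(linear=[[-0.004,-0.004,0],[-0.004,-0.004,-0.006],[0,0,-0.01],[0,0,-0.012],[0,0,-0.01],[0,0,-0.005],[0,0,0],[0,0,0]], twist=[[0.5,1,-0.9],[0,0,0],[0,0,0],[0,0,0],[0,0,0],[0,0,0],[0,0,0],[0,0,0]])

```text
time: 28.77
eef_pos: [0.4954, -0.0677, 0.0528]
tcp_rot: [0.002, 1.0, -0.002, 0.005]
contact_force: [0.8, -0.5, 0.2]
opening: 1.001
```

```bash
python3 s.py 14 wrist;python3 dish.py
```

```text
28.7667 [ 0.4954 -0.0677  0.0528] zax [ 0.0102 -0.0042 -0.9999] yang 89.82 [ 0.8 -0.5  0.2] 1.001 [-0.34  0.14  2.13 -0.    0.86 -1.91]
fix twist [0.24 0.58 0.18]
wrist [330.5 256.1] [ 93.7 102.6] [ 0.4907 -0.0642]
```

View pics/wrist14.png

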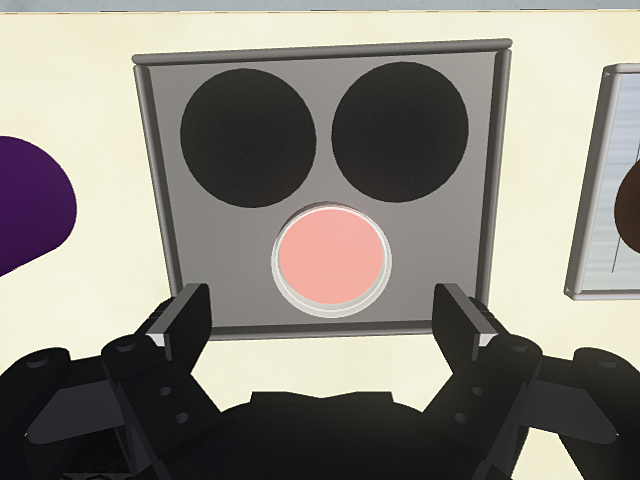

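Request:
move_arm(linear=[[-0.003,0.004,-0.004],[0,0,-0.008],[0,0,-0.01],[0,0,-0.007],[0,0,0],[0,0,0]], twist=[[0.2,0.6,0.2],[0,0,0],[0,0,0],[0,0,0],[0,0,0],[0,0,0]])

```text
time: 29.42
eef_pos: [0.4934, -0.0632, 0.0227]
tcp_rot: [-0.001, 1.0, -0.001, 0.001]
contact_force: [-0.8, -0.7, -0.3]
opening: 1.001
```

```bash
python3 s.py 15 wrist scene;python3 dish.py; python3 - <<'E'
from h import *
c=cam('wrist'); P=pts(c)
for u,v in ((205,300),(200,330),(180,330),(440,300),(470,330),(195,350),(330,200)): print((u,v),P[v,u].round(4))
E
```

```text
29.4167 [ 0.4934 -0.0632  0.0227] zax [ 0.0025 -0.0016 -1.    ] yang 90.09 [-0.8 -0.7 -0.3] 1.001 [-0.33  0.2   2.14 -0.    0.8  -1.9 ]
fix twist [ 0.09  0.14 -0.09]
wrist [321.6 285.1] [107.4 121. ] [ 0.4903 -0.064 ]
(205, 300) [ 0.4892 -0.1071  0.0355]
(200, 330) [ 0.4965 -0.1069  0.044 ]
(180, 330) [ 0.4866 -0.1069  0.0602]
(440, 300) [ 0.4876 -0.0216  0.0378]
(470, 330) [ 0.4834 -0.0215  0.0647]
(195, 350) [ 0.5002 -0.1068  0.0504]
(330, 200) [ 0.4576 -0.0609  0.0065]
```

View pics/wrist15.png

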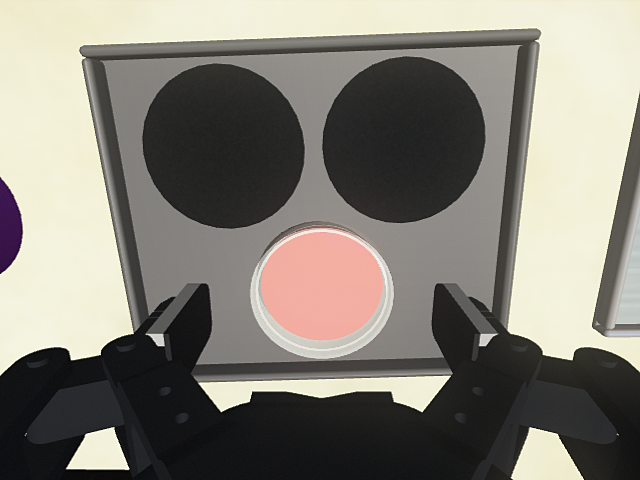

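```bash
python3 - <<'E'
from h import *
c=cam('wrist'); P=pts(c)
q=P[280:400,150:215].reshape(-1,3); q=q[(q[:,2]>.015)&(abs(q[:,1]+.107)<.003)]; print(np.percentile(q[:,2],[0,1,5,50]), q[:,0].min(),q[:,0].max())
E
```

```text
[0.02913878 0.03150499 0.03444645 0.05424444] 0.48077541898661935 0.5055390313543731
```

Request:
move_arm(linear=[[0,0,-0.004],[0,0,-0.003],[0,0,0],[0,0,0],[0,0,0]], twist=[[0.1,0.1,-0.1],[0,0,0],[0,0,0],[0,0,0],[0,0,0]], grip=0.77, force=20)

```text
time: 30.13
eef_pos: [0.4949, -0.0639, 0.017]
tcp_rot: [0.0, 1.0, -0.001, 0.002]
contact_force: [-1.5, 0.4, 0.1]
opening: 0.767
```

```bash
python3 s.py 16 wrist;python3 dish.py; python3 - <<'E'
from h import *
c=cam('wrist'); P=pts(c)
for sl in (slice(150,260),slice(385,480)):
    q=P[270:400,sl].reshape(-1,3); q=q[(q[:,2]>.008)&(abs(abs(q[:,1]+.0635)-.0335)<.0033)]; print(np.percentile(q[:,2],[0,1,5,50]), q[:,0].min(),q[:,0].max(),np.median(q[:,1]))
E
```

```text
30.1333 [ 0.4949 -0.0639  0.017 ] zax [ 0.0047 -0.0011 -1.    ] yang 89.96 [-1.5  0.4  0.1] 0.767 [-0.33  0.21  2.13  0.    0.79 -1.9 ]
fix twist [0.06 0.27 0.04]
wrist [323. 288.] [111.3 125.9] [ 0.4902 -0.064 ]
[0.00800436 0.00975583 0.0149389  0.04875609] 0.4762551886716484 0.5393370287179059 -0.09751723749565586
[0.00806265 0.00969383 0.01496714 0.04600203] 0.47648865117446304 0.5366303905046524 -0.03150250125714649
```

View pics/wrist16.png

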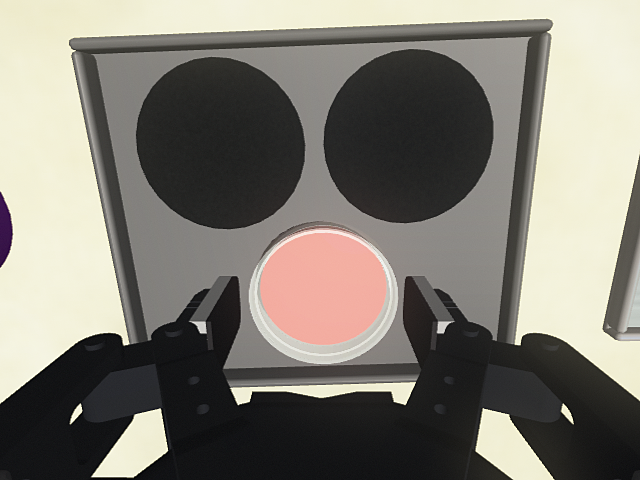

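```bash
python3 - <<'E'
from h import *
c=cam('wrist'); P=pts(c)
for u,v in ((236,280),(236,285),(236,300),(225,300),(220,320),(408,280),(408,285),(418,310),(232,345),(411,345)): print((u,v),P[v,u].round(4))
E
```

```text
(236, 280) [ 0.4857 -0.0976  0.0208]
(236, 285) [ 0.4875 -0.0976  0.0215]
(236, 300) [ 0.4927 -0.0974  0.0238]
(225, 300) [ 0.4853 -0.0975  0.0382]
(220, 320) [ 0.489  -0.0976  0.0451]
(408, 280) [ 0.4845 -0.032   0.0233]
(408, 285) [ 0.4865 -0.0318  0.0234]
(418, 310) [ 0.4887 -0.0317  0.0386]
(232, 345) [ 0.5242 -0.1051  0.006 ]
(411, 345) [ 0.5233 -0.0245  0.0071]
```

Request:
move_arm(linear=[[-0.003,0,-0.003],[0,0,-0.003],[0,0,-0.001],[0,0,0],[0,0,0]], twist=[[0,0.3,0],[0,0,0],[0,0,0],[0,0,0],[0,0,0]])

```text
time: 30.8
eef_pos: [0.4916, -0.0638, 0.0094]
tcp_rot: [0.0, 1.0, -0.001, -0.0]
contact_force: [0.5, 0.3, -0.5]
opening: 0.773
```

```bash
python3 s.py
```

```text
30.8 [ 0.4916 -0.0638  0.0094] zax [-8.0e-04 -1.2e-03 -1.0e+00] yang 89.97 [ 0.5  0.3 -0.5] 0.773 [-0.33  0.22  2.14 -0.    0.78 -1.9 ]
fix twist [ 0.07 -0.05  0.03]
```

Request:
move_arm(linear=[[0,0,0],[0,0,0],[0,0,0],[0,0,0],[0,0,0]], twist=[[0,0,0],[0,0,0],[0,0,0],[0,0,0],[0,0,0]], grip=0.5, force=20)

```text
time: 31.22
eef_pos: [0.4919, -0.0639, 0.0097]
tcp_rot: [0.0, 1.0, -0.001, -0.0]
contact_force: [0.2, 0.5, 0.1]
opening: 0.671
```

```bash
python3 s.py 17 wrist
```

```text
31.2167 [ 0.4919 -0.0639  0.0097] zax [-4.0e-04 -1.4e-03 -1.0e+00] yang 89.97 [0.2 0.5 0.1] 0.671 [-0.33  0.22  2.14 -0.    0.78 -1.9 ]
fix twist [ 0.08 -0.02  0.03]
```

View pics/wrist17.png

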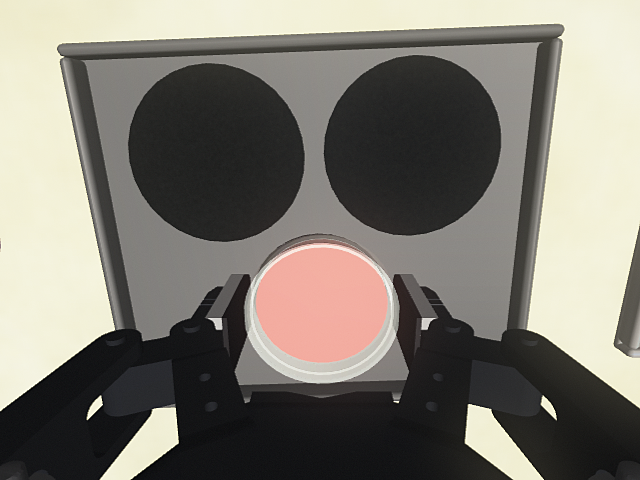

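The dish is held at (322,310). I'll lift it and carry it over the bottles to the case.

Request:
move_arm(linear=[[0,0,0.004],[0,0,0.01],[0,0,0.018],[0.001,0,0.025],[0.001,0,0.025],[0.001,0,0.025],[0.001,0,0.025],[0.001,0,0.025],[0.001,0,0.025],[0,0,0.015],[0,0,0],[0,0,0]], twist=[[0,0,0],[0,0,0],[0,0,0],[0,0,0],[0,0,0],[0,0,0],[0,0,0],[0,0,0],[0,0,0],[0,0,0],[0,0,0],[0,0,0]], grip=0.45, force=20)

```text
time: 32.27
eef_pos: [0.4942, -0.0624, 0.2236]
tcp_rot: [0.0, 1.0, -0.001, 0.001]
contact_force: [-1.3, -0.5, -0.1]
opening: 0.668
```

```bash
python3 s.py 18 wrist
```

```text
32.2667 [ 0.4942 -0.0624  0.2236] zax [ 0.0023 -0.0022 -1.    ] yang 89.98 [-1.3 -0.5 -0.1] 0.668 [-0.33 -0.1   2.02 -0.    1.22 -1.9 ]
fix twist [0.12 0.13 0.02]
```

View pics/wrist18.png

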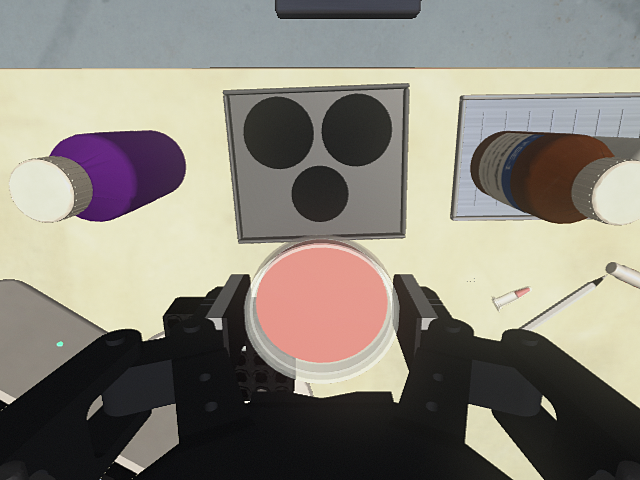

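The dish is held level and the station is now empty.

Request:
move_arm(linear=[[0,0.01,0.01],[0,0.02,0.008],[0,0.028,0.004],[0,0.028,0.003],[0,0.028,0.003],[0,0.028,0.003],[0,0.028,0.003],[0,0.028,0.003],[0,0.02,0],[0,0.01,0],[0,0,0],[0,0,0]], twist=[[0,0,0],[0,0,0],[0,0,0],[0,0,0],[0,0,0],[0,0,0],[0,0,0],[0,0,0],[0,0,0],[0,0,0],[0,0,0],[0,0,0]])

```text
time: 33.32
eef_pos: [0.4831, 0.1812, 0.2497]
tcp_rot: [0.001, 1.0, 0.001, -0.014]
contact_force: [-1.0, 0.3, -0.9]
opening: 0.673
```

```bash
python3 s.py
```

```text
33.3167 [0.4831 0.1812 0.2497] zax [-0.0282  0.0012 -0.9996] yang 89.83 [-1.   0.3 -0.9] 0.673 [ 0.16 -0.06  1.94  0.01  1.29 -1.41]
fix twist [-0.07 -1.61  0.17]
```

Request:
move_arm(linear=[[0.001,0.015,0.001],[0.001,0.025,0.002],[0.001,0.028,0.002],[0.001,0.028,0.002],[0.001,0.028,0.002],[0.001,0.025,0.002],[0,0.018,0],[0,0.008,0],[0,0,0],[0,0,0]], twist=[[0,-0.6,0],[0,-0.6,0],[0,-0.6,0],[0,-0.2,0],[0,0,0],[0,0,0],[0,0,0],[0,0,0],[0,0,0],[0,0,0]])

```text
time: 34.15
eef_pos: [0.4905, 0.3502, 0.2553]
tcp_rot: [0.01, 1.0, -0.004, -0.001]
contact_force: [-0.1, -0.1, -0.0]
opening: 0.67
```

```bash
python3 s.py 19 wrist
```

```text
34.15 [0.4905 0.3502 0.2553] zax [-0.0021 -0.0086 -1.    ] yang 88.85 [-0.1 -0.1 -0. ] 0.67 [ 0.45  0.12  1.74 -0.01  1.29 -1.09]
fix twist [ 0.49 -0.12  1.15]
```

View pics/wrist19.png

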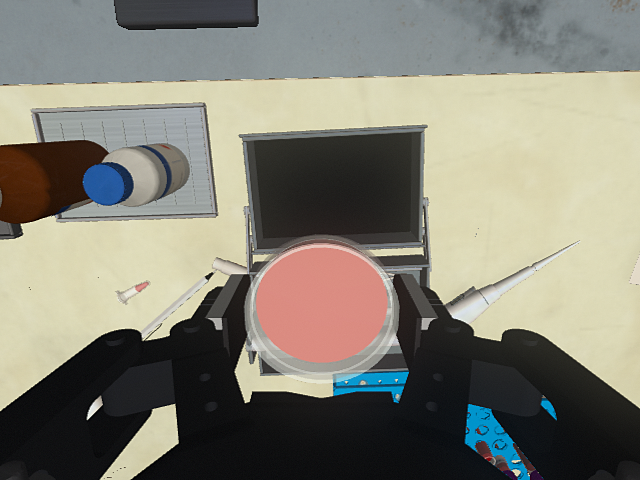

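The open case rim is at (243,135), (426,127), (423,240) and (252,248).

```bash
python3 - <<'E'
from h import *
c=cam("wrist"); q=np.array([onz(c,u,v,.044)[:2] for u,v in((243,135),(426,127),(423,240),(252,248))]); print(q.round(4),q.mean(0))
t=cam("top"); cv2.imwrite("pics/top19.png",t['img'])
E
```

```text
[[0.4318 0.2769]
 [0.4279 0.4427]
 [0.5347 0.4456]
 [0.5403 0.2776]] [0.48367167 0.36070152]
```

Request:
move_arm(linear=[[-0.002,0.005,0],[-0.002,0.005,-0.012],[0,0,-0.02],[0,0,-0.025],[0,0,-0.025],[0,0,-0.025],[0,0,-0.02],[0,0,-0.01],[0,0,0],[0,0,0]], twist=[[0.5,0,1.2],[0,0,0],[0,0,0],[0,0,0],[0,0,0],[0,0,0],[0,0,0],[0,0,0],[0,0,0],[0,0,0]])

```text
time: 35.13
eef_pos: [0.4844, 0.3575, 0.1111]
tcp_rot: [0.001, 1.0, 0.002, 0.001]
contact_force: [0.1, -0.2, 0.4]
opening: 0.672
```

```bash
python3 s.py 20 wrist
```

```text
35.1333 [0.4844 0.3575 0.1111] zax [ 0.0011  0.0035 -1.    ] yang 89.87 [ 0.1 -0.2  0.4] 0.672 [ 0.47  0.26  1.86  0.    1.02 -1.1 ]
fix twist [-0.2   0.06  0.13]
```

View pics/wrist20.png

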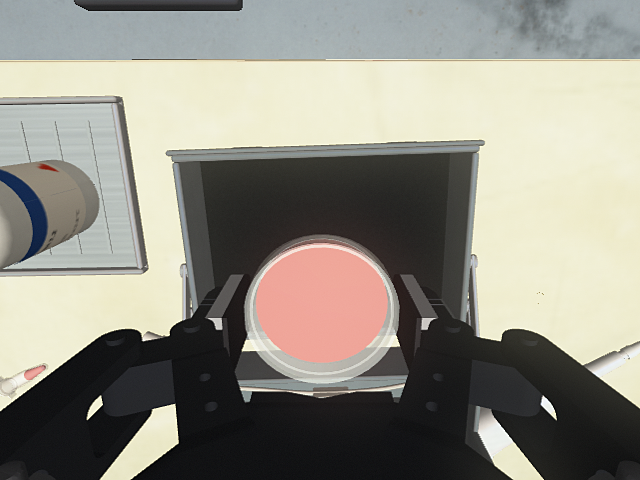

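The dish is centred over the compartment between the rims at u≈175 and 478. Lowering it now.

Request:
move_arm(linear=[[0.001,0.002,-0.01],[0,0,-0.015],[0,0,-0.018],[0,0,-0.015],[0,0,-0.01],[0,0,0],[0,0,0]], twist=[[-0.2,0,0.1],[0,0,0],[0,0,0],[0,0,0],[0,0,0],[0,0,0],[0,0,0]])

```text
time: 35.77
eef_pos: [0.4925, 0.3639, 0.0496]
tcp_rot: [-0.0, 1.0, 0.005, 0.01]
contact_force: [-1.2, 0.3, -0.3]
opening: 0.675
```

```bash
python3 s.py
```

```text
35.7667 [0.4925 0.3639 0.0496] zax [ 0.0202  0.0091 -0.9998] yang 90.01 [-1.2  0.3 -0.3] 0.675 [ 0.47  0.36  1.86 -0.    0.9  -1.1 ]
fix twist [-0.52  1.16 -0.01]
```

Request:
move_arm(linear=[[-0.006,-0.003,-0.004],[0,0,-0.008],[0,0,-0.008],[0,0,-0.006],[0,0,0],[0,0,0]], twist=[[-0.5,1.2,0],[0,0,0],[0,0,0],[0,0,0],[0,0,0],[0,0,0]])

```text
time: 36.27
eef_pos: [0.4883, 0.362, 0.0248]
tcp_rot: [-0.0, 1.0, 0.001, 0.002]
contact_force: [-0.5, -0.7, -0.9]
opening: 0.667
```

```bash
python3 s.py
```

```text
36.2667 [0.4883 0.362  0.0248] zax [ 0.0031  0.0026 -1.    ] yang 90.01 [-0.5 -0.7 -0.9] 0.667 [ 0.47  0.4   1.87  0.    0.87 -1.1 ]
fix twist [-0.15  0.18 -0.01]
```

Request:
move_arm(linear=[[-0.001,-0.001,-0.003],[0,0,-0.004],[0,0,-0.003],[0,0,-0.001],[0,0,0],[0,0,0]], twist=[[-0.2,0.2,0],[0,0,0],[0,0,0],[0,0,0],[0,0,0],[0,0,0]])

```text
time: 36.77
eef_pos: [0.4874, 0.3609, 0.0128]
tcp_rot: [-0.0, 1.0, -0.001, -0.0]
contact_force: [0.3, -1.1, -1.0]
opening: 0.674
```

```bash
python3 s.py
```

```text
36.7667 [0.4874 0.3609 0.0128] zax [-4.0e-04 -1.2e-03 -1.0e+00] yang 90.01 [ 0.3 -1.1 -1. ] 0.674 [ 0.47  0.42  1.87 -0.    0.86 -1.1 ]
fix twist [ 0.07 -0.02 -0.01]
```

Request:
move_arm(linear=[[0,0,-0.0005],[0,0,0],[0,0,0]], twist=[[0,0,0],[0,0,0],[0,0,0]])

```text
time: 37.02
eef_pos: [0.4878, 0.3611, 0.013]
tcp_rot: [-0.0, 1.0, -0.0, 0.0]
contact_force: [0.1, -0.0, -0.1]
opening: 0.673
```

Request:
move_arm(linear=[[0,0,0],[0,0,0],[0,0,0],[0,0,0],[0,0,0],[0,0,0]], twist=[[0,0,0],[0,0,0],[0,0,0],[0,0,0],[0,0,0],[0,0,0]], grip=0.9)

```text
time: 37.52
eef_pos: [0.4881, 0.3613, 0.0134]
tcp_rot: [-0.0, 1.0, -0.0, 0.001]
contact_force: [-0.9, -0.1, -1.0]
opening: 0.897
```

```bash
python3 s.py 21 wrist; python3 dish.py
```

```text
37.5167 [0.4881 0.3613 0.0134] zax [ 1.5e-03 -2.0e-04 -1.0e+00] yang 90.02 [-0.9 -0.1 -1. ] 0.897 [ 0.47  0.42  1.87 -0.    0.86 -1.1 ]
fix twist [ 0.01  0.08 -0.02]
wrist [331.4 229.7] [23.5 53.7] [0.4583 0.3641]
wrist [320.8 302.5] [113.9 130.6] [0.4879 0.3603]
```

View pics/wrist21.png

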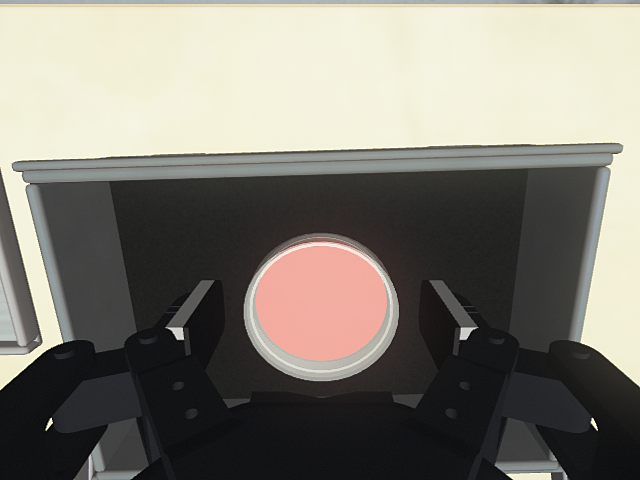

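The dish lies on the compartment floor and is free of the pads. I'll go up, then back to the handle.

Request:
move_arm(linear=[[0,0,0.008],[0,0,0.018],[0,0,0.025],[0,0,0.025],[0,0,0.025],[0,0,0.025],[0,0,0.025],[0,0,0.02],[0,0,0.01],[0,0,0]], twist=[[0,0,0],[0,0,0],[0,0,0],[0,0,0],[0,0,0],[0,0,0],[0,0,0],[0,0,0],[0,0,0],[0,0,0]])

```text
time: 38.5
eef_pos: [0.4846, 0.3596, 0.2055]
tcp_rot: [-0.0, 1.0, -0.001, -0.001]
contact_force: [-0.7, 0.7, 0.1]
opening: 0.899
```

Request:
move_arm(linear=[[0.009,0,0],[0.009,0,0],[0.009,0,0],[0.009,0,0],[0.009,0,0],[0.009,0,0],[0.009,0,0],[0.009,0,0],[0.009,0,0],[0.009,0,0],[0.009,0,0],[0.009,0,0],[0.006,0,0],[0,0,0],[0,0,0]], twist=[[0,0,-6],[0,0,-7],[0,0,-7],[0,0,-7],[0,0,-7],[0,0,-7],[0,0,-7],[0,0,-7],[0,0,-7],[0,0,-7],[0,0,-7],[0,0,-7],[0,0,-5.5],[0,0,0],[0,0,0]], grip=0.35)

```text
time: 39.75
eef_pos: [0.5944, 0.3552, 0.1813]
tcp_rot: [0.713, 0.701, -0.011, -0.012]
contact_force: [-0.4, 0.6, 0.1]
opening: 0.344
```

```bash
python3 s.py 22 wrist top
```

```text
39.75 [0.5944 0.3552 0.1813] zax [-0.0325  0.0017 -0.9995] yang -0.9 [-0.4  0.6  0.1] 0.344 [0.39 0.38 1.56 0.01 1.23 0.4 ]
fix twist [-0.08 -1.86  0.9 ]
```

View pics/wrist22.png

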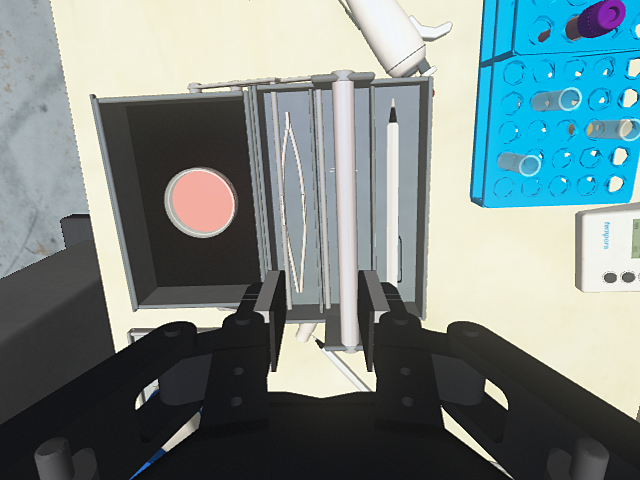

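The dish lies flat at (200,202) in the compartment and the bar is at u≈346.

Request:
move_arm(linear=[[0.006,0.004,0],[0.006,0.004,0],[0,0,-0.01],[0,0,-0.012],[0,0,-0.01],[0,0,0],[0,0,0]], twist=[[-0.1,-1.9,2.4],[0,0,0],[0,0,0],[0,0,0],[0,0,0],[0,0,0],[0,0,0]])

```text
time: 40.43
eef_pos: [0.6039, 0.3637, 0.1446]
tcp_rot: [0.696, 0.718, -0.002, -0.0]
contact_force: [-0.4, 0.5, 0.3]
opening: 0.348
```

```bash
python3 s.py
```

```text
40.4333 [0.6039 0.3637 0.1446] zax [-0.0033 -0.002  -1.    ] yang 1.84 [-0.4  0.5  0.3] 0.348 [ 0.4   0.43  1.56 -0.    1.15  0.37]
fix twist [ 0.11 -0.19 -1.84]
```

Request:
move_arm(linear=[[0.003,0,-0.004],[0,0,-0.009],[0,0,-0.01],[0,0,-0.006],[0,0,0],[0,0,0]], twist=[[0.1,-0.2,-0.3],[0,0,0],[0,0,0],[0,0,0],[0,0,0],[0,0,0]])

```text
time: 40.93
eef_pos: [0.6067, 0.363, 0.1113]
tcp_rot: [0.698, 0.716, -0.001, -0.0]
contact_force: [0.5, 0.4, -0.3]
opening: 0.354
```

```bash
python3 s.py 23 wrist
```

```text
40.9333 [0.6067 0.363  0.1113] zax [-1.5e-03 -8.0e-04 -1.0e+00] yang 1.47 [ 0.5  0.4 -0.3] 0.354 [ 0.4   0.47  1.58 -0.    1.09  0.37]
fix twist [ 0.05 -0.09 -1.47]
```

View pics/wrist23.png

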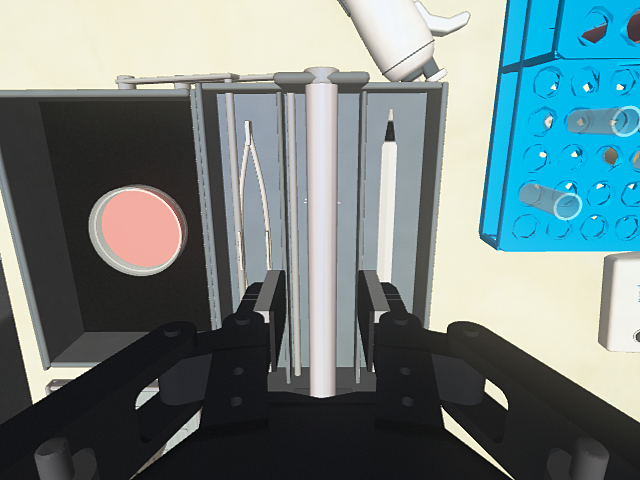

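The bar is centred at u≈321. I'll descend and grip.

Request:
move_arm(linear=[[0,0,-0.006],[0,0,-0.008],[0,0,-0.005],[0,0,0],[0,0,0]], twist=[[0,0,0],[0,0,0],[0,0,0],[0,0,0],[0,0,0]])

```text
time: 41.4
eef_pos: [0.6071, 0.3633, 0.0915]
tcp_rot: [0.698, 0.716, 0.0, 0.0]
contact_force: [-0.1, 0.4, 0.4]
opening: 0.347
```

Request:
move_arm(linear=[[0,0,0],[0,0,0],[0,0,0],[0,0,0],[0,0,0],[0,0,0]], twist=[[0,0,0],[0,0,0],[0,0,0],[0,0,0],[0,0,0],[0,0,0]], grip=0, force=40)

```text
time: 41.9
eef_pos: [0.6069, 0.3633, 0.0914]
tcp_rot: [0.698, 0.716, -0.0, 0.0]
contact_force: [-0.5, -0.0, -0.8]
opening: 0.123
```

```bash
python3 s.py
```

```text
41.9 [0.6069 0.3633 0.0914] zax [-1.e-04 -4.e-04 -1.e+00] yang 1.5 [-0.5 -0.  -0.8] 0.123 [ 0.4   0.5   1.59 -0.    1.06  0.37]
fix twist [ 0.02 -0.   -1.5 ]
```

Request:
move_arm(linear=[[-0.002,0,0.005],[-0.0027,0,0.005],[-0.003,0,0.005],[-0.0034,0,0.004],[0,0,0]], twist=[[0,0,0],[0,0,0],[0,0,0],[0,0,0],[0,0,0]])

```text
time: 42.32
eef_pos: [0.5956, 0.363, 0.1111]
tcp_rot: [0.698, 0.716, 0.001, 0.001]
contact_force: [0.7, 0.4, -2.1]
opening: 0.122
```

Request:
move_arm(linear=[[-0.008,0,0.008],[-0.009,0,0.0065],[-0.01,0,0.005],[0,0,0]], twist=[[0,0,0],[0,0,0],[0,0,0],[0,0,0]])

```text
time: 42.65
eef_pos: [0.5659, 0.3621, 0.1307]
tcp_rot: [0.698, 0.716, -0.0, 0.001]
contact_force: [-0.4, -0.6, -3.4]
opening: 0.124
```

```bash
python3 s.py
```

```text
42.65 [0.5659 0.3621 0.1307] zax [ 9.0e-04 -1.8e-03 -1.0e+00] yang 1.49 [-0.4 -0.6 -3.4] 0.124 [ 0.42  0.38  1.67 -0.    1.1   0.39]
fix twist [ 0.1   0.05 -1.49]
```

Request:
move_arm(linear=[[-0.0108,0,0.0022],[-0.011,0,0.0005],[-0.011,-0.001,-0.0015],[-0.008,-0.001,-0.0025],[0,0,0]], twist=[[0.1,0,0],[0,0,0],[0,0,0],[0,0,0],[0,0,0]])

```text
time: 43.07
eef_pos: [0.5217, 0.3607, 0.1285]
tcp_rot: [0.698, 0.716, 0.002, 0.0]
contact_force: [1.7, -0.5, -5.4]
opening: 0.123
```

```bash
python3 s.py
```

```text
43.0667 [0.5217 0.3607 0.1285] zax [ 0.0038  0.0032 -1.    ] yang 1.48 [ 1.7 -0.5 -5.4] 0.123 [0.44 0.3  1.77 0.   1.06 0.42]
fix twist [-0.18  0.22 -1.48]
```

Request:
move_arm(linear=[[-0.007,0,-0.0037],[-0.009,0,-0.0064],[-0.0078,0,-0.0079],[-0.0064,0,-0.009],[0,0,0]], twist=[[-0.2,0.2,0],[0,0,0],[0,0,0],[0,0,0],[0,0,0]])

```text
time: 43.48
eef_pos: [0.4913, 0.3597, 0.1015]
tcp_rot: [0.698, 0.716, 0.001, 0.003]
contact_force: [4.4, 1.6, -6.9]
opening: 0.129
```

```bash
python3 s.py
```

```text
43.4833 [0.4913 0.3597 0.1015] zax [ 0.0065 -0.0022 -1.    ] yang 1.52 [ 4.4  1.6 -6.9] 0.129 [ 0.47  0.29  1.84 -0.01  1.    0.44]
fix twist [ 0.13  0.37 -1.52]
```

Request:
move_arm(linear=[[-0.002,0,-0.004],[-0.0015,0,-0.004],[-0.001,0,-0.003],[0,0,0],[0,0,0]], twist=[[0.1,0.3,0],[0,0,0],[0,0,0],[0,0,0],[0,0,0]])

```text
time: 43.9
eef_pos: [0.4867, 0.3597, 0.0915]
tcp_rot: [0.698, 0.716, -0.001, 0.0]
contact_force: [0.9, 0.1, -2.6]
opening: 0.124
```

```bash
python3 s.py
```

```text
43.9 [0.4867 0.3597 0.0915] zax [-5.0e-04 -1.6e-03 -1.0e+00] yang 1.53 [ 0.9  0.1 -2.6] 0.124 [ 0.47  0.3   1.85 -0.    0.99  0.44]
fix twist [ 0.09 -0.03 -1.53]
```

Request:
move_arm(linear=[[0,0,0],[0,0,0],[0,0,0],[0,0,0],[0,0,0.01],[0,0,0.02],[0,0,0.025],[0,0,0.025],[0,0,0.025],[0,0,0.025],[0,0,0.01],[0,0,0]], twist=[[0,0,0],[0,0,0],[0,0,0],[0,0,0],[0,0,0],[0,0,0],[0,0,0],[0,0,0],[0,0,0],[0,0,0],[0,0,0],[0,0,0]], grip=0.35)

```text
time: 44.9
eef_pos: [0.483, 0.3605, 0.2413]
tcp_rot: [0.698, 0.716, -0.002, -0.003]
contact_force: [0.2, 0.6, 0.7]
opening: 0.352
```

Request:
move_arm(linear=[[-0.002,-0.015,0],[-0.003,-0.028,0.001],[-0.003,-0.03,0.001],[-0.003,-0.03,0.001],[-0.003,-0.03,0.001],[-0.003,-0.03,0.001],[-0.003,-0.03,0.001],[-0.003,-0.025,0],[0,-0.015,0],[0,0,0],[0,0,0]], twist=[[0,0,0],[0,0,0],[0,0,0],[0,0,0],[0,0,0],[0,0,0],[0,0,0],[0,0,0],[0,0,0],[0,0,0],[0,0,0]], grip=1)

```text
time: 45.82
eef_pos: [0.4517, 0.1189, 0.2356]
tcp_rot: [0.697, 0.717, -0.007, -0.008]
contact_force: [0.6, -0.3, 0.3]
opening: 0.999
```

```bash
python3 s.py 24 wrist top scene; python3 - <<'E'
import cv2
a=cv2.imread('pics/top24.png')[195:285,145:475];cv2.imwrite('pics/top24z.png',cv2.resize(a,None,fx=2.4,fy=2.4))
a=cv2.imread('pics/scene24.png')[180:340,170:470];cv2.imwrite('pics/sc24z.png',cv2.resize(a,None,fx=2.6,fy=2.6))
E
```

```text
45.8167 [0.4517 0.1189 0.2356] zax [-0.0212  0.0011 -0.9998] yang 1.62 [ 0.6 -0.3  0.3] 0.999 [ 0.04 -0.17  2.06  0.    1.27  0.01]
fix twist [-0.08 -1.22 -1.62]
```

View pics/wrist24.png

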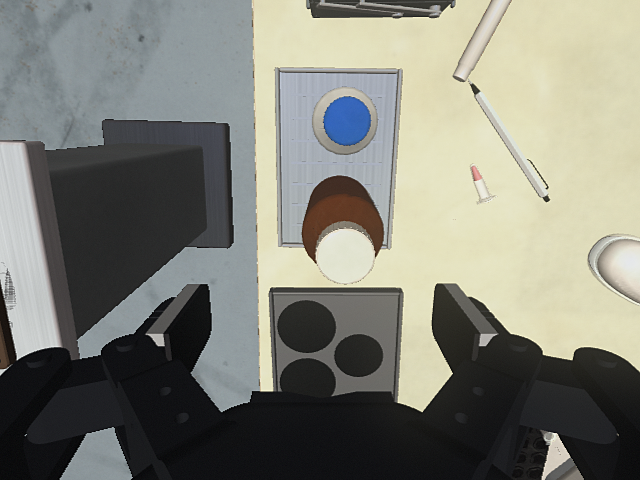

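View pics/sc24z.png

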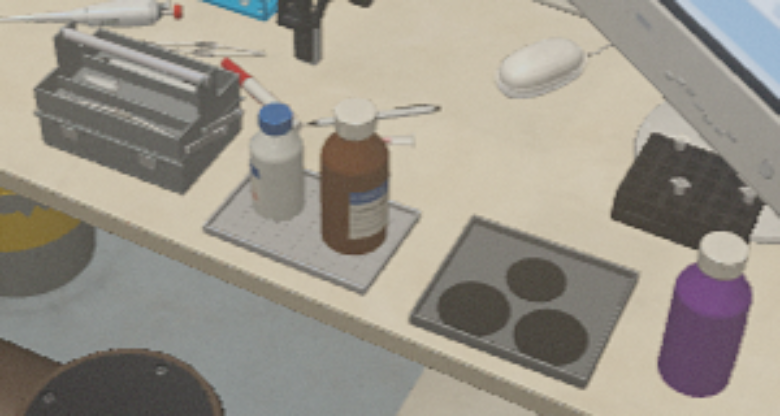

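The case is shut, identical to its start view, and both bottles stand upright in the drip tray. Next I return the large bottle.

Request:
move_arm(linear=[[0.006,-0.005,0],[0.006,-0.005,-0.01],[0,0,-0.02],[0,0,-0.02],[0,0,-0.015],[0,0,0],[0,0,0]], twist=[[-0.1,-1.2,-1.6],[0,0,0],[0,0,0],[0,0,0],[0,0,0],[0,0,0],[0,0,0]])

```text
time: 46.55
eef_pos: [0.4675, 0.1124, 0.1672]
tcp_rot: [0.705, 0.709, 0.002, 0.003]
contact_force: [-0.2, -0.6, 0.5]
opening: 1.0
```

```bash
python3 s.py
```

```text
46.55 [0.4675 0.1124 0.1672] zax [ 6.8e-03 -4.0e-04 -1.0e+00] yang 0.38 [-0.2 -0.6  0.5] 1.0 [ 0.02 -0.08  2.11 -0.    1.1   0.02]
fix twist [ 0.02  0.39 -0.38]
```

Request:
move_arm(linear=[[-0.003,-0.004,-0.005],[0,0,-0.015],[0,0,-0.018],[0,0,-0.012],[0,0,-0.006],[0,0,0],[0,0,0]], twist=[[0,0.4,-0.4],[0,0,0],[0,0,0],[0,0,0],[0,0,0],[0,0,0],[0,0,0]])

```text
time: 47.13
eef_pos: [0.4686, 0.1076, 0.1139]
tcp_rot: [0.707, 0.707, 0.003, 0.004]
contact_force: [0.4, 0.3, 0.4]
opening: 0.999
```

```bash
python3 s.py 25 wrist
```

```text
47.1333 [0.4686 0.1076 0.1139] zax [ 9.3e-03 -8.0e-04 -1.0e+00] yang -0.04 [0.4 0.3 0.4] 0.999 [ 0.01 -0.    2.15 -0.    0.99  0.02]
fix twist [0.05 0.53 0.04]
```

View pics/wrist25.png

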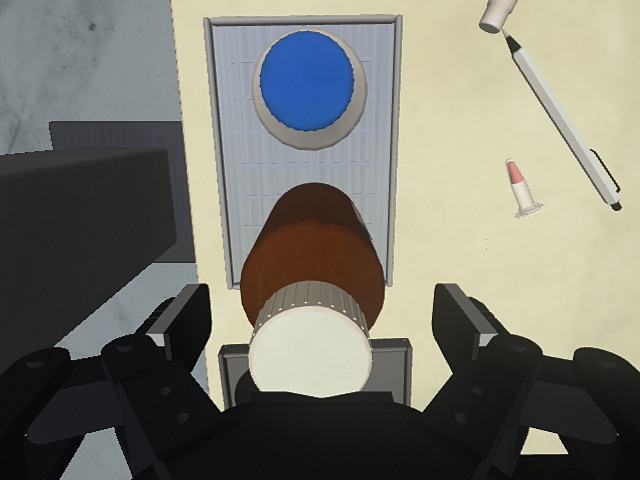

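Request:
move_arm(linear=[[-0.005,0,-0.004],[0,0,-0.005],[0,0,-0.003],[0,0,0],[0,0,0]], twist=[[0,0.5,0],[0,0,0],[0,0,0],[0,0,0],[0,0,0]])

```text
time: 47.6
eef_pos: [0.4652, 0.1077, 0.1041]
tcp_rot: [0.707, 0.707, 0.002, 0.002]
contact_force: [0.5, -0.6, 0.5]
opening: 1.0
```

Request:
move_arm(linear=[[0,0,0],[0,0,0],[0,0,0],[0,0,0],[0,0,0],[0,0,0],[0,0,0]], twist=[[0,0,0],[0,0,0],[0,0,0],[0,0,0],[0,0,0],[0,0,0],[0,0,0]], grip=0.4, force=40)

```text
time: 48.18
eef_pos: [0.4654, 0.1078, 0.1045]
tcp_rot: [0.707, 0.707, 0.002, 0.003]
contact_force: [-0.8, -0.1, 0.2]
opening: 0.718
```

```bash
python3 s.py
```

```text
48.1833 [0.4654 0.1078 0.1045] zax [ 6.5e-03 -8.0e-04 -1.0e+00] yang -0.02 [-0.8 -0.1  0.2] 0.718 [ 0.02  0.01  2.16 -0.    0.97  0.02]
fix twist [0.05 0.37 0.02]
```

Request:
move_arm(linear=[[0,0,0.005],[0,0,0.015],[0,0,0.022],[0,0,0.022],[0,0,0.015],[0,0,0.005],[0,0,0]], twist=[[0,0,0],[0,0,0],[0,0,0],[0,0,0],[0,0,0],[0,0,0],[0,0,0]], grip=0, force=45)

```text
time: 48.77
eef_pos: [0.4589, 0.1076, 0.1858]
tcp_rot: [0.707, 0.707, -0.003, -0.003]
contact_force: [0.0, 0.1, -3.2]
opening: 0.715
```

Request:
move_arm(linear=[[-0.002,-0.012,0.001],[-0.004,-0.025,0.002],[-0.004,-0.028,0.002],[-0.004,-0.028,0.002],[-0.004,-0.028,0.002],[-0.004,-0.028,0.002],[-0.002,-0.025,0],[0,-0.02,0],[0,-0.01,0],[0,0,0],[0,0,0]], twist=[[0,0,0],[0,0,0],[0,0,0],[0,0,0],[0,0,0],[0,0,0],[0,0,0],[0,0,0],[0,0,0],[0,0,0],[0,0,0]])

```text
time: 49.68
eef_pos: [0.4246, -0.1012, 0.1825]
tcp_rot: [0.706, 0.708, -0.008, -0.013]
contact_force: [0.5, -0.6, -3.2]
opening: 0.716
```

```bash
python3 s.py
```

```text
49.6833 [ 0.4246 -0.1012  0.1825] zax [-0.0298  0.0078 -0.9995] yang 0.14 [ 0.5 -0.6 -3.2] 0.716 [-0.46 -0.19  2.18 -0.01  1.18 -0.46]
fix twist [-0.45 -1.71 -0.13]
```

Request:
move_arm(linear=[[0.007,-0.002,0],[0.006,0,0],[0,0,-0.008],[0,0,-0.012],[0,0,-0.012],[0,0,-0.008],[0,0,0],[0,0,0]], twist=[[-0.5,-2.1,-0.1],[0,0,0],[0,0,0],[0,0,0],[0,0,0],[0,0,0],[0,0,0],[0,0,0]])

```text
time: 50.35
eef_pos: [0.4371, -0.0952, 0.1363]
tcp_rot: [0.704, 0.71, 0.002, -0.002]
contact_force: [0.4, -0.2, -3.1]
opening: 0.719
```

```bash
python3 s.py
```

```text
50.35 [ 0.4371 -0.0952  0.1363] zax [-0.0012  0.0056 -1.    ] yang 0.54 [ 0.4 -0.2 -3.1] 0.719 [-0.44 -0.11  2.2   0.01  1.05 -0.46]
fix twist [-0.32 -0.07 -0.54]
```

Request:
move_arm(linear=[[0.001,-0.0085,0],[0,0,-0.006],[0,0,-0.008],[0,0,-0.004],[0,0,0],[0,0,0]], twist=[[-0.3,-0.4,-0.5],[0,0,0],[0,0,0],[0,0,0],[0,0,0],[0,0,0]])

```text
time: 50.85
eef_pos: [0.4392, -0.1048, 0.118]
tcp_rot: [0.707, 0.707, 0.003, 0.003]
contact_force: [-0.3, 0.5, -4.0]
opening: 0.712
```

```bash
python3 s.py
```

```text
50.85 [ 0.4392 -0.1048  0.118 ] zax [ 0.0085 -0.0012 -1.    ] yang 0.01 [-0.3  0.5 -4. ] 0.712 [-0.46 -0.08  2.21  0.    1.   -0.46]
fix twist [ 0.07  0.49 -0.01]
```

Request:
move_arm(linear=[[0,0.001,-0.004],[0,0,-0.004],[0,0,-0.003],[0,0,0],[0,0,0]], twist=[[0,0.1,0],[0,0,0],[0,0,0],[0,0,0],[0,0,0]])

```text
time: 51.27
eef_pos: [0.4394, -0.1038, 0.1062]
tcp_rot: [0.707, 0.707, 0.002, 0.003]
contact_force: [0.4, 1.0, -2.3]
opening: 0.713
```

```bash
python3 s.py
```

```text
51.2667 [ 0.4394 -0.1038  0.1062] zax [ 0.0073 -0.0015 -1.    ] yang 0.0 [ 0.4  1.  -2.3] 0.713 [-0.46 -0.06  2.22  0.    0.97 -0.46]
fix twist [ 0.09  0.42 -0.  ]
```

Request:
move_arm(linear=[[0,0,-0.0012],[0,0,0],[0,0,0]], twist=[[0,0,0],[0,0,0],[0,0,0]])

```text
time: 51.52
eef_pos: [0.4401, -0.1042, 0.1059]
tcp_rot: [0.707, 0.707, 0.002, 0.004]
contact_force: [0.1, 0.2, -3.4]
opening: 0.715
```

Request:
move_arm(linear=[[0,0,0],[0,0,0],[0,0,0],[0,0,0],[0,0,0],[0,0,0]], twist=[[0,0,0],[0,0,0],[0,0,0],[0,0,0],[0,0,0],[0,0,0]], grip=1)

```text
time: 52.02
eef_pos: [0.4429, -0.1055, 0.1091]
tcp_rot: [0.707, 0.707, 0.003, 0.007]
contact_force: [0.6, -0.4, 0.7]
opening: 1.0
```

```bash
python3 s.py 26 wrist
```

```text
52.0167 [ 0.4429 -0.1055  0.1091] zax [ 0.0154 -0.0057 -0.9999] yang 0.01 [ 0.6 -0.4  0.7] 1.0 [-0.46 -0.06  2.21  0.    0.97 -0.46]
fix twist [ 0.33  0.88 -0.01]
```

View pics/wrist26.png

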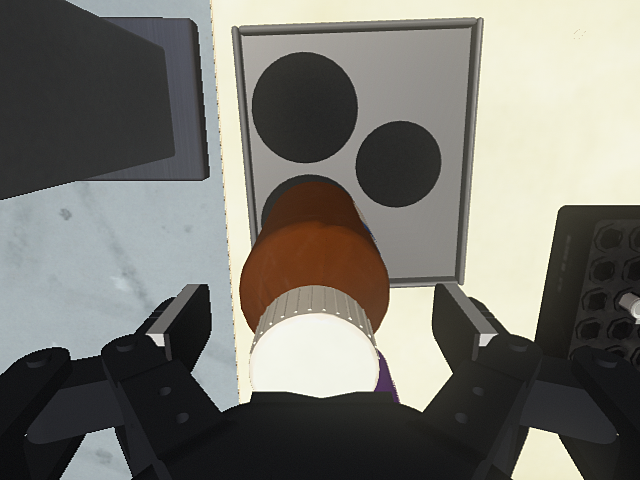

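The large bottle is back over its pad and free. I'll go up and over to the small bottle.

Request:
move_arm(linear=[[0,0,0.012],[0,0,0.02],[0.001,0,0.025],[0.001,0,0.025],[0.001,0,0.02],[0,0,0.01],[0,0,0]], twist=[[0.3,0.8,0],[0,0,0],[0,0,0],[0,0,0],[0,0,0],[0,0,0],[0,0,0]])

```text
time: 52.65
eef_pos: [0.4433, -0.1043, 0.2238]
tcp_rot: [0.707, 0.707, -0.001, -0.003]
contact_force: [-0.0, 0.9, -1.0]
opening: 1.001
```

Request:
move_arm(linear=[[0.002,0.015,0.001],[0.003,0.028,0.002],[0.003,0.03,0.002],[0.003,0.03,0.002],[0.003,0.03,0.002],[0.003,0.03,0.002],[0.003,0.03,0.002],[0.003,0.03,0.002],[0.003,0.03,0.002],[0.002,0.025,0],[0,0.012,0],[0,0,0],[0,0,0]], twist=[[0,0,0],[0,0,0],[0,0,0],[0,0,0],[0,0,0],[0,0,0],[0,0,0],[0,0,0],[0,0,0],[0,0,0],[0,0,0],[0,0,0],[0,0,0]])

```text
time: 53.73
eef_pos: [0.4634, 0.1979, 0.2238]
tcp_rot: [0.709, 0.705, -0.009, -0.009]
contact_force: [-0.1, -0.1, 0.2]
opening: 0.999
```

```bash
python3 s.py 27 wrist scene; python3 - <<'E'
import cv2
a=cv2.imread('pics/scene27.png')[180:340,170:470];cv2.imwrite('pics/sc27z.png',cv2.resize(a,None,fx=2.6,fy=2.6))
E
```

```text
53.7333 [0.4634 0.1979 0.2238] zax [-2.610e-02  4.000e-04 -9.997e-01] yang -0.26 [-0.1 -0.1  0.2] 0.999 [ 0.2  -0.07  1.99  0.01  1.24  0.2 ]
fix twist [-0.02 -1.5   0.26]
```

View pics/sc27z.png

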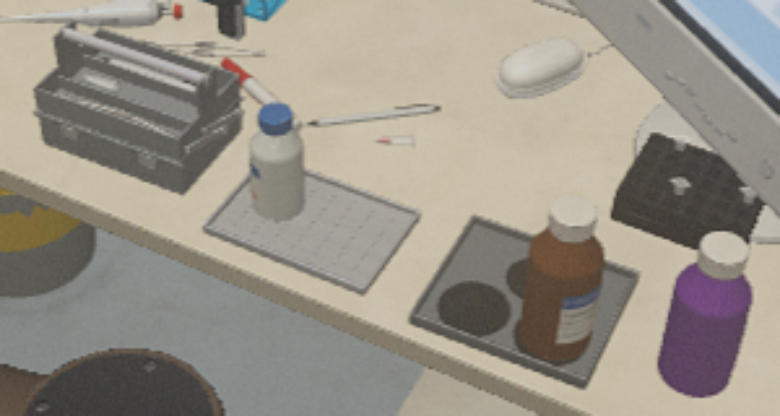

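The large bottle is back on its place, with its cap at (572,217) in the zoom compared with (571,218) at the start. Now the small bottle.

Request:
move_arm(linear=[[0.001,-0.004,0],[0,-0.004,-0.01],[0,0,-0.02],[0,0,-0.022],[0,0,-0.02],[0,0,-0.012],[0,0,0],[0,0,0]], twist=[[0,-1.5,0.3],[0,0,0],[0,0,0],[0,0,0],[0,0,0],[0,0,0],[0,0,0],[0,0,0]])

```text
time: 54.5
eef_pos: [0.4645, 0.179, 0.1347]
tcp_rot: [0.711, 0.703, 0.002, 0.003]
contact_force: [-0.6, -0.1, 0.5]
opening: 1.004
```

```bash
python3 s.py
```

```text
54.5 [0.4645 0.179  0.1347] zax [ 0.0073 -0.0014 -1.    ] yang -0.69 [-0.6 -0.1  0.5] 1.004 [ 0.17  0.01  2.1  -0.    1.03  0.18]
fix twist [0.08 0.42 0.69]
```

Request:
move_arm(linear=[[0,0.009,-0.004],[0,0,-0.012],[0,0,-0.016],[0,0,-0.012],[0,0,-0.008],[0,0,0],[0,0,0]], twist=[[0.1,0.4,0.7],[0,0,0],[0,0,0],[0,0,0],[0,0,0],[0,0,0],[0,0,0]])

```text
time: 55.08
eef_pos: [0.468, 0.1886, 0.0829]
tcp_rot: [0.707, 0.707, 0.004, 0.003]
contact_force: [0.4, -0.3, -0.1]
opening: 1.0
```

```bash
python3 s.py 28 wrist
```

```text
55.0833 [0.468  0.1886 0.0829] zax [ 0.0098  0.0022 -0.9999] yang 0.03 [ 0.4 -0.3 -0.1] 1.0 [0.18 0.1  2.11 0.   0.92 0.18]
fix twist [-0.13  0.56 -0.03]
```

View pics/wrist28.png

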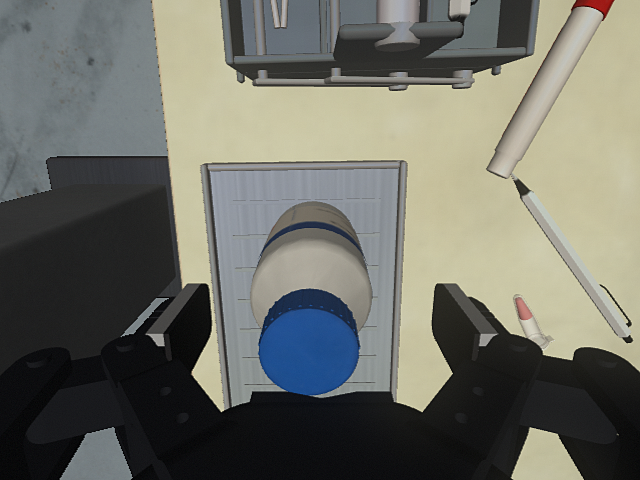

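The cap is at (309,345), about 4 mm off in x.

Request:
move_arm(linear=[[-0.005,-0.001,-0.004],[0,0,-0.004],[0,0,-0.001],[0,0,0],[0,0,0]], twist=[[-0.1,0.6,0],[0,0,0],[0,0,0],[0,0,0],[0,0,0]])

```text
time: 55.55
eef_pos: [0.4641, 0.188, 0.0755]
tcp_rot: [0.707, 0.707, 0.001, 0.001]
contact_force: [-0.3, 0.7, 0.4]
opening: 0.998
```

Request:
move_arm(linear=[[0,0,0],[0,0,0],[0,0,0],[0,0,0],[0,0,0],[0,0,0],[0,0,0],[0,0,0]], twist=[[0,0,0],[0,0,0],[0,0,0],[0,0,0],[0,0,0],[0,0,0],[0,0,0],[0,0,0]], grip=0.2, force=40)

```text
time: 56.22
eef_pos: [0.4646, 0.1881, 0.0763]
tcp_rot: [0.707, 0.707, 0.002, 0.001]
contact_force: [0.4, 0.7, 0.7]
opening: 0.577
```

```bash
python3 s.py
```

```text
56.2167 [0.4646 0.1881 0.0763] zax [ 0.0046  0.0015 -1.    ] yang 0.05 [0.4 0.7 0.7] 0.577 [0.18 0.11 2.12 0.   0.92 0.18]
fix twist [-0.09  0.26 -0.05]
```

Request:
move_arm(linear=[[0,0,0.005],[0,0,0.015],[0,0,0.022],[0,0,0.022],[0,0,0.015],[0,0,0.005],[0,0,0]], twist=[[0,0,0],[0,0,0],[0,0,0],[0,0,0],[0,0,0],[0,0,0],[0,0,0]], grip=0, force=45)

```text
time: 56.8
eef_pos: [0.4604, 0.1871, 0.1608]
tcp_rot: [0.707, 0.707, -0.002, -0.002]
contact_force: [-0.2, 1.3, -1.9]
opening: 0.573
```

Request:
move_arm(linear=[[-0.001,-0.012,0.001],[-0.002,-0.025,0.002],[-0.003,-0.028,0.002],[-0.003,-0.028,0.002],[-0.003,-0.028,0.002],[-0.003,-0.028,0.002],[-0.002,-0.022,0],[0,-0.015,0],[0,-0.008,0],[0,0,0],[0,0,0]], twist=[[0,0,0],[0,0,0],[0,0,0],[0,0,0],[0,0,0],[0,0,0],[0,0,0],[0,0,0],[0,0,0],[0,0,0],[0,0,0]])

```text
time: 57.72
eef_pos: [0.432, -0.0186, 0.1597]
tcp_rot: [0.706, 0.708, -0.009, -0.009]
contact_force: [-0.0, -0.2, -1.5]
opening: 0.57
```

```bash
python3 s.py
```

```text
57.7167 [ 0.432  -0.0186  0.1597] zax [-2.630e-02  4.000e-04 -9.997e-01] yang 0.17 [-0.  -0.2 -1.5] 0.57 [-0.27 -0.17  2.21 -0.01  1.13 -0.27]
fix twist [-0.02 -1.51 -0.17]
```

Request:
move_arm(linear=[[0.003,-0.007,0],[0.002,-0.006,0],[0,0,-0.008],[0,0,-0.012],[0,0,-0.012],[0,0,-0.008],[0,0,0],[0,0,0]], twist=[[0,-1.7,-0.2],[0,0,0],[0,0,0],[0,0,0],[0,0,0],[0,0,0],[0,0,0],[0,0,0]])

```text
time: 58.38
eef_pos: [0.436, -0.027, 0.1142]
tcp_rot: [0.705, 0.709, 0.001, -0.002]
contact_force: [0.0, 0.2, -2.2]
opening: 0.569
```

```bash
python3 s.py
```

```text
58.3833 [ 0.436  -0.027   0.1142] zax [-0.0028  0.0042 -1.    ] yang 0.32 [ 0.   0.2 -2.2] 0.569 [-0.3  -0.1   2.24  0.    1.01 -0.3 ]
fix twist [-0.24 -0.16 -0.32]
```

Request:
move_arm(linear=[[0,-0.005,-0.003],[0,0,-0.008],[0,0,-0.01],[0,0,-0.005],[0,0,0],[0,0,0]], twist=[[-0.2,-0.4,-0.3],[0,0,0],[0,0,0],[0,0,0],[0,0,0],[0,0,0]])

```text
time: 58.88
eef_pos: [0.4367, -0.0322, 0.0866]
tcp_rot: [0.707, 0.707, 0.002, 0.002]
contact_force: [-0.3, -0.2, -2.2]
opening: 0.569
```

```bash
python3 s.py
```

```text
58.8833 [ 0.4367 -0.0322  0.0866] zax [ 0.0065 -0.     -1.    ] yang 0.04 [-0.3 -0.2 -2.2] 0.569 [-0.31 -0.06  2.26  0.    0.93 -0.31]
fix twist [ 0.    0.37 -0.04]
```

Request:
move_arm(linear=[[0,0,-0.004],[0,0,-0.004],[0,0,-0.002],[0,0,0],[0,0,0]], twist=[[0,0.1,0],[0,0,0],[0,0,0],[0,0,0],[0,0,0]])

```text
time: 59.3
eef_pos: [0.4381, -0.0328, 0.0776]
tcp_rot: [0.707, 0.707, 0.002, 0.003]
contact_force: [-0.0, 0.2, -0.7]
opening: 0.571
```

```bash
python3 s.py
```

```text
59.3 [ 0.4381 -0.0328  0.0776] zax [ 0.0062 -0.0011 -1.    ] yang 0.05 [-0.   0.2 -0.7] 0.571 [-0.31 -0.04  2.26  0.    0.91 -0.31]
fix twist [ 0.06  0.36 -0.05]
```

Contact is felt, so I'll release and retreat upward.

Request:
move_arm(linear=[[0,0,-0.0005],[0,0,0],[0,0,0]], twist=[[0,0,0],[0,0,0],[0,0,0]])

```text
time: 59.55
eef_pos: [0.4384, -0.033, 0.0773]
tcp_rot: [0.707, 0.707, 0.002, 0.003]
contact_force: [-0.9, -0.2, -1.5]
opening: 0.568
```

Request:
move_arm(linear=[[0,0,0],[0,0,0],[0,0,0],[0,0,0],[0,0,0],[0,0,0],[0,0,0]], twist=[[0,0,0],[0,0,0],[0,0,0],[0,0,0],[0,0,0],[0,0,0],[0,0,0]], grip=1)

```text
time: 60.13
eef_pos: [0.4396, -0.0332, 0.0782]
tcp_rot: [0.707, 0.707, 0.003, 0.004]
contact_force: [-0.8, 0.5, 0.4]
opening: 1.005
```

Request:
move_arm(linear=[[0,0,0.01],[0,0,0.02],[0.001,0,0.025],[0.001,0,0.025],[0.001,0,0.025],[0.001,0,0.025],[0,0,0.015],[0,0,0]], twist=[[0,0.4,0],[0,0,0],[0,0,0],[0,0,0],[0,0,0],[0,0,0],[0,0,0],[0,0,0]])

```text
time: 60.8
eef_pos: [0.4398, -0.0321, 0.2274]
tcp_rot: [0.707, 0.707, -0.001, -0.001]
contact_force: [0.1, 0.4, 1.1]
opening: 0.999
```

Request:
move_arm(linear=[[0,0.02,0],[0,0.03,0],[0,0.03,0],[0,0.03,0],[0,0.03,0],[0,0.03,0.001],[0,0.02,0],[0,0,0],[0,0,0],[0,0,0]], twist=[[0,0,0],[0,0,0],[0,0,0],[0,0,0],[0,0,0],[0,0,0],[0,0,0],[0,0,0],[0,0,0],[0,0,0]])

```text
time: 61.63
eef_pos: [0.4356, 0.1643, 0.2195]
tcp_rot: [0.708, 0.706, -0.005, -0.003]
contact_force: [-0.5, -0.0, -0.2]
opening: 1.003
```

```bash
python3 s.py 29 wrist scene top; python3 m.py | grep -E "capL|blue|bar|case"; python3 - <<'E'
from h import *
for n,(a,b) in (("scene",((180,340),(170,470))),("top",((195,285),(145,475)))):
    f=[cv2.imread(f'pics/{n}{k}.png')[a[0]:a[1],b[0]:b[1]] for k in (0,29)]; cv2.imwrite(f'pics/{n}cmp.png',cv2.resize(np.vstack(f),None,fx=1.8,fy=1.8))
E
```

```text
61.6333 [0.4356 0.1643 0.2195] zax [-0.0112 -0.003  -0.9999] yang -0.19 [-0.5 -0.  -0.2] 1.003 [ 0.14 -0.17  2.09 -0.    1.23  0.15]
fix twist [ 0.17 -0.64  0.19]
capL [444 235  18  17 235] px [452.5 243.1] z 0.1506 cen [ 0.4655 -0.2205] rect [ 0.4659 -0.2205] [0.0355 0.0377] 0.14
capL [392 246  17  17 236] px [400.1 253.9] z 0.1555 cen [ 0.4413 -0.1035] rect [ 0.441  -0.1033] [0.0353 0.0354] 89.68
blue [360 249  13  13 139] px [366.1 254.8] z 0.1203 cen [ 0.44   -0.0315] rect [ 0.4396 -0.0313] [0.0272 0.0273] 89.88
bar [158 228  71  15 395] px [189.7 233.8] z 0.1083 cen [0.4877 0.3727] rect [0.4816 0.3655] [0.1607 0.0322] 87.57
case [163 210  72  22 775] px [197.8 219.8] z 0.057 cen [0.5246 0.3655] rect [0.5221 0.3639] [0.048  0.1704] 1.64
case [162 236  67  24 826] px [193.2 248.4] z 0.0561 cen [0.4561 0.3756] rect [0.458  0.3717] [0.0544 0.1576] 1.65
```

View pics/scenecmp.png

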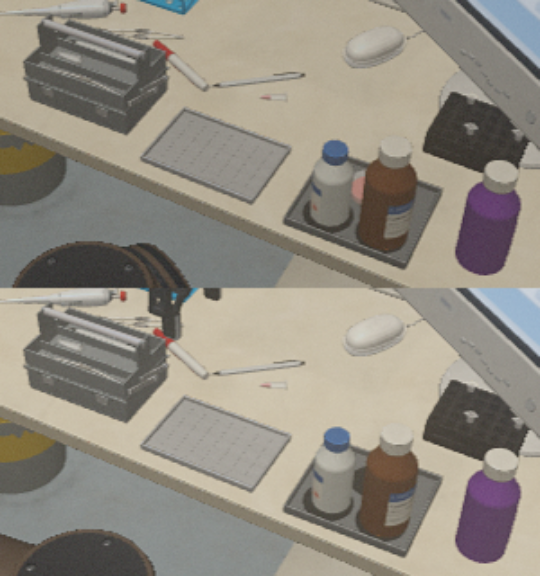

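View pics/topcmp.png

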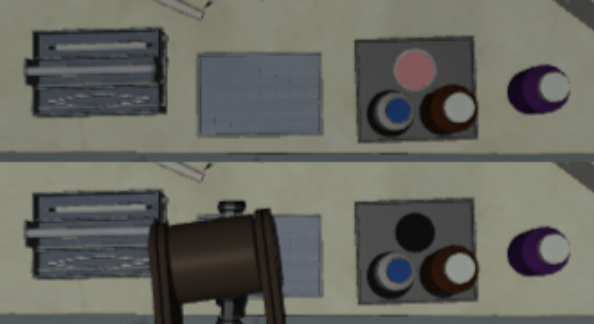

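The before/after comparison shows both bottles on their pads within about 3 mm of the start, upright, with the case shut as before. The arm is clear of everything, so I'm handing in.

```bash
python3 -c "
from plant import *
print(sign_off())"
```

```text
the job is handed in; nothing more can be done
None
```

I finished the job and handed it in at about 62 s of the 139 s allowed. `sign_off()` gives no verdict, so these are my own checks.

**What I did:** I stood both bottles in the drip tray, then opened the case's top tray by its bar. I laid the dish on the compartment floor, swung the tray shut again, and put both bottles back on their pads.

**Last checks:**
- **Bottles:** the top camera puts the large cap about 2 mm and the small cap about 3 mm from where they started (limit 14 mm). Both look upright in the scene view, but I did not measure their tilt.
- **Dish:** before closing, the wrist camera put it at (0.488, 0.360), within about 2 mm of the case centre, and it looked flat. It was covered after that and could not be seen again.
- **Tray:** the bar went back to within 1 mm of where I first gripped it. The scene view of the case matches the start. I did not read the link angle directly.
- **Arm:** it is clear of everything. The highest force I saw was about 8 N.

**Disagreement:** the cameras differed from each other by 2–3 mm throughout. The last automatic bar measurement from the top camera was off because the arm partly hid the case.

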